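# Build the bench riser from blocks kept in a spring-flap bin

### The job

The interlocking riser blocks are kept in the white bin, whose flap springs shut: push the flap's lever with the loose prop block until the flap stands upright, and leave the prop standing there so that it holds the flap open by itself. Take all the blocks out and press them one on another onto the studs of the foot plate, each fully home and squarely in line, with the smooth-topped block uppermost. When the stack is complete, take the prop away so that the flap shuts and stand the prop upright in the red tray again; leave the other things on the bench alone.

Things in the scene. Friction and masses are not known exactly. Their poses are not given: they have to be found in the camera images.
- bin: White open-topped bin, 140 (x) x 258 (y) x 60 mm high, walls and floor 4 mm, fixed; place and yaw vary. Origin: centre of its underside; x points to its hinge side (away from the robot), y along the hinge to the lever's side, z up. Up to four blocks stand in it in a row along y, 22 mm on the robot's side of the middle, 58 mm apart, right way up.
- bin_pivot (a point): Point on the flap's hinge axis at the middle of the lever's width: in the bin's frame 66 mm along x, 190 mm along y, 64 mm up; axes as the bin. A bare steel shaft, 10 mm thick, runs from the bin's end wall along the hinge axis to the lever. A 34 mm high block left standing on the bench with its front face about 26 mm past this point (on the bin's -x side) holds the flap at 1.57.
- flap (a joint): Angle of the grey flap: 0 shut (level over the bin, 146 x 262 x 4 mm), 1.57 upright above the hinge (top edge 210 mm above the bench), stop at 1.75. Its weight and a weak spring (about 0.07 N m) shut it from any angle. Pushing the lever toward the bin's -x opens it.
- lever_tip (a point): Tip of the flap's lever: steel paddle 32 mm wide (along y), 6 mm thick, fixed to the shaft outside the bin, 54 mm from the hinge axis to this point (centre of a 10 mm thick rubber tip). Flap shut: it slants 45 degrees, down and to the bin's +x (tip 38 mm beyond the pivot, 26 mm above the bench). Flap upright: 45 degrees, down and to -x.
- prop_grip (a point): Centre of the grip of the loose prop, 54 mm above its underside. The prop (about 0.3 kg) is a metal block 147 long x 32 wide x 34 mm high with a black grip 30 (along its length) x 32 (across) x 40 mm high standing on it. x runs along its length: the front face (rubber pad) lies 102 mm from the grip's centre along -x, the rear end 45 mm along +x. It starts in the red tray.
- red_tray: Shallow red tray, 150 (x) x 220 (y) mm, rim 28 mm high, floor 2 mm, fixed. Origin: centre of its underside; the prop lies along its y at the start. At the end the prop must stand in it upright.
- foot_top (a point): Centre of the top face of the dark steel foot plate (110 x 90 x 12 mm, fixed to the bench). Two studs stand on the top at 12 mm to either side along x (diameter 10.4, 8 mm high, tapered).
- riser_a_mid (a point): Middle (half-way up) of a riser block: grey plastic, 44 (x) x 22 (y) x 26 mm high and two studs on top (8 mm high, 10.4 across, at 12 mm either side along x). Hollow underside (36 x 12, 10 mm deep) fits over the two studs below with 0.8 mm play, either way round, and rests flat on that face: 26 mm a layer. In the bin its y is along the bin's y within 0.1 rad. May be absent (None).
- riser_b_mid (a point): Middle (half-way up) of a riser block: grey plastic, 44 (x) x 22 (y) x 26 mm high and two studs on top (8 mm high, 10.4 across, at 12 mm either side along x). Hollow underside (36 x 12, 10 mm deep) fits over the two studs below with 0.8 mm play, either way round, and rests flat on that face: 26 mm a layer. In the bin its y is along the bin's y within 0.1 rad. May be absent (None).
- riser_c_mid (a point): Middle (half-way up) of a riser block: grey plastic, 44 (x) x 22 (y) x 26 mm high and two studs on top (8 mm high, 10.4 across, at 12 mm either side along x). Hollow underside (36 x 12, 10 mm deep) fits over the two studs below with 0.8 mm play, either way round, and rests flat on that face: 26 mm a layer. In the bin its y is along the bin's y within 0.1 rad. May be absent (None).
- cap_mid (a point): Middle (half-way up) of the smooth-topped block (the cap): grey plastic, 44 (x) x 22 (y) x 26 mm high, no studs on top. Hollow underside (36 x 12, 10 mm deep) fits over the two studs below with 0.8 mm play, either way round, and rests flat on that face: 26 mm a layer. In the bin its y is along the bin's y within 0.1 rad. Always present; which place in the row it has varies.
- white_vial: Bystander: white screw-cap vial, 28 mm across, 62 mm high; origin under its centre.
- dropper: Bystander: dropper bottle, 29 mm across, 100 mm high; origin under its centre.
- marker: Bystander: felt marker lying down, 13 x 124 x 14 mm; origin under its middle.
- prop: The prop as a body; origin on its underside below the grip's centre, axes as at point prop_grip.
Not all that is in view belongs to the job. Of the things that look like the part that bears foot_top, the largest one is meant.

How it is judged:
By the outcome, as a careful person would: the job done as asked, in the order asked, and still so for the second after the job is handed in, with the robot touching nothing.
Of riser_a, riser_b, riser_c only 1 to 3 are there at a start; the rules pass over those that are not, and their reading is None.
At some moment in a run one of prop may be knocked a few centimetres aside while the robot is not near it.
It also fails if it takes over 210 s, if anything falls off the work surface, if the arm or the gripper's body presses on something with over 40 N, if the wrist force passes 120 N, or if a joint passes its speed limit or range.

### The arm

A 6-joint arm with a two-finger parallel gripper is mounted at the origin on a cart in front of the work surface, level with it; the furniture and walls round the work are solid. World frame = base frame: x ahead of the robot, y to its left, z up, the work surface at z = 0. Lengths are in m, angles in degrees, forces in N, time in s.
With the tool pointing down it reaches from about 0.35 to 0.875 m from the base axis. Payload 4.2 kg.
Tool frame: the origin (TCP) lies on the front face of the gripper's body, between the roots of the fingers; the fingertips stand finger_overhang ahead of it and the grasp point (between the pads) lies 51 mm ahead of it (finger_overhang is the distance from the TCP to the fingertips, in m); z points along the fingers, y is the line along which they close (so a half turn about z gives the same grasp; the last joint's range is limited). The gripper opens to 87 mm and grips with 3 to 60 N. Pads are 19 mm wide; open, the fingers measure 117 mm over their backs; the gripper's body (75 mm by 190 mm) begins 51 mm behind the grasp point.
Start: joints at [84.316, 22.042, 0.453, 0, -68.411, -14.817], TCP at [0.219, 0.585, 0.292] pointing down, gripper open.
Joint ranges: [-179.83, 179.83], [-69.29, 118.12], [-61.27, 80.66], [-181.25, 117.63], [-171.15, -9.14], [-177.46, 177.46]. Speed limits (degrees/s): [159.86, 159.86, 180, 180, 180, 180].

### API

Orientations are given as a 3x3 rotation matrix whose columns are the frame's x, y, z axes.
In Python, from station import sense, capture, camera_model, finish_job, finger_overhang gives the robot as it stands. The module is installed in compiled form; this text tells all that it offers.
- The arm moves only by the tool jog_arm, never from a script. Its argument "rows" is a list that holds one entry, the list of rows, each a list of 4 numbers: the shift along the tool's x, y, z in m, then the turn about the tool's z in rad. A call has 1 to 20 rows; each row shifts and turns the commanded pose from where the row before left it, along the tool's axes as they then stand; what a row does not reach is not made up. A row lasts 1/8 s, in which the tool goes at most 62.5 mm and 10.7 degrees, less where a joint would pass 70% of its speed; a pose out of reach is approached as far as the arm can. A call is refused whole if a number of a shift passes 0.0625 or a number of a turn 0.188, either way. A call with a gripper value outside its range is refused whole. "claw" is the opening, from 0 (shut) to 1 (fully open), set as the call begins (left out, the last holds). The fingers move at their own pace and stop on an object; the grip force is fixed at half the most. Time passes only in rows, so rows that do not move let the fingers close. It gives the time, the measured TCP pose, the force, the opening and the grip force at its end, in the units of the state.
- sense(): the state, without advancing time (a new reading comes with each control period).
- capture(name): name is "side" or "top" or "wrist"; returns the picture (384x512x3 uint8, red, green, blue); there is no depth.
- camera_model(name): a dict with "fovy" (degrees; the focal length in pixels is half the picture's height over the tangent of half this angle, whatever the lens; pixels are square), "cx", "cy" (the principal point, pixels), "eye" and "rotation" of the camera in the world. Camera axes: x right, y down, z forward; pixel columns grow to the right and rows downward; lengths in m; the calibration is good to about 2 mm. A picture is of the moment at which its call begins: read the wrist's pose just before it. camera_model takes no time and is no camera call; for the wrist camera it gives the pose at the moment of the call.
- finish_job(): hands the job in; it is judged then, once.
The state is a dict: "time_s": time; "joints": joint angles; "joint_velocities": joint speeds; "effort": joint torques, N m; "tcp_pos": TCP position; "ee_rot": TCP orientation; "wrist_force": force on the tool from outside, world axes, zero at the start; "moment": the same for the moment, N m; "gripper_width": opening from 0.0 (shut) to 1.0 (fully open); "gripper_force": force on a finger pad.
Only numpy, scipy, OpenCV 4.12 (cv2) and the standard library are available. Lean on these libraries where they do the work, as an engineer would, in place of code of your own. Each camera call takes 0.05 s, during which the arm holds its last target. There are 200 camera calls.

## Working session

There is one attempt and no reset: what is moved stays moved. The work goes in short steps, Python scripts to look and compute and a tool call to move; the robot and the scene stay as the last step left them, time stands still between calls to the robot, and variables do not carry over. Pictures are saved under pics/ and viewed, at most 14 in all, crops included, and the job is handed in when it is done.

Besides the shell and the picture viewer there is one more tool, called after "Request:" by a JSON object that holds its "name" and its "arguments". jog_arm: Moves the arm, as the interface text tells. Its arguments: {"type":"object","properties":{"rows":{"type":"array"},"claw":{"type":"number"}},"required":["rows"]}

```bash
mkdir -p pics
cat > h.py <<'E'
import numpy as np, cv2, json
from station import sense, capture, camera_model, finish_job, finger_overhang
def grab(n,f=None):
    m=camera_model(n); im=capture(n); m={k:np.array(v).tolist() for k,v in m.items()}
    if f: cv2.imwrite(f'pics/{f}.png',im[:,:,::-1]); json.dump(m,open(f'pics/{f}.json','w'))
    return im,m
def load(f): return cv2.imread(f'pics/{f}.png')[:,:,::-1],json.load(open(f'pics/{f}.json'))
def foc(m): return 192/np.tan(np.radians(m['fovy'])/2)
def ray(m,u,v):
    d=np.array([(u-m['cx'])/foc(m),(v-m['cy'])/foc(m),1.]); return np.array(m['eye']),np.array(m['rotation'])@d
def onz(m,u,v,z):
    e,d=ray(m,u,v); return e+d*(z-e[2])/d[2]
def tri(*obs):
    A=np.zeros((3,3));b=np.zeros(3)
    for m,u,v in obs:
        e,d=ray(m,u,v);d=d/np.linalg.norm(d);P=np.eye(3)-np.outer(d,d);A+=P;b+=P@e
    return np.linalg.solve(A,b)
def proj(m,p):
    c=np.array(m['rotation']).T@(np.array(p)-np.array(m['eye'])); return np.array([m['cx'],m['cy']])+foc(m)*c[:2]/c[2]
E
python3 - <<'E'
from h import *
np.set_printoptions(precision=4,suppress=True)
s=sense();print(s,finger_overhang)
for n in('top','side','wrist'):
    im,m=grab(n,n+'0');print(n,m)
a=np.hstack([load('top0')[0],load('side0')[0]])
cv2.imwrite('pics/v1.png',cv2.resize(load('top0')[0],(800,600),interpolation=cv2.INTER_CUBIC)[:,:,::-1])
cv2.imwrite('pics/v2.png',cv2.resize(load('side0')[0],(800,600),interpolation=cv2.INTER_CUBIC)[:,:,::-1])
E
```

```text
{'time_s': 0.0, 'joints': array([ 84.3155,  22.0878,   0.3804,  -0.0272, -68.4092, -14.8173]), 'joint_velocities': array([-0.0015, -0.1016,  0.0428, -0.0262, -0.0099, -0.0531]), 'effort': array([ -0.0004, -39.0671,  18.7403,   4.2199,   0.0108,  -0.0002]), 'tcp_pos': array([0.2187, 0.585 , 0.2912]), 'ee_rot': array([[ 0.9366, -0.3504, -0.0006],
       [-0.3504, -0.9366, -0.002 ],
       [ 0.0001,  0.0021, -1.    ]]), 'wrist_force': array([ 0.0912, -0.8172, -0.0443]), 'moment': array([-0.0395, -0.029 ,  0.0236]), 'gripper_force': 0.0, 'gripper_width': 0.9991014981197737} 0.0697
top {'fovy': 56.22219111039018, 'cx': 262.2995927000111, 'cy': 197.7735388697397, 'eye': [0.37472951476837535, 0.17865837097019702, 1.4668335882320178], 'rotation': [[-0.019709761533418295, -0.9915459945671585, 0.12825001348194953], [-0.9997993641361845, 0.02000505127153163, 0.0010145917920593864], [-0.0035716625228182186, -0.128204284567435, -0.9917413496700515]]}
side {'fovy': 45.196514246720774, 'cx': 250.68054686776304, 'cy': 201.54752863317267, 'eye': [0.14146198484893052, -1.0324575235076354, 0.8796387012249679], 'rotation': [[0.9521439514256792, -0.15424742311135475, 0.2638742659430822], [-0.3052871376918011, -0.5219851778920993, 0.7964491431478226], [0.01488822767964875, -0.838891653626653, -0.5440947841618211]]}
wrist {'fovy': 62.58281067387701, 'cx': 259.67712800916246, 'cy': 191.64665374209343, 'eye': [0.2964161283323444, 0.5551764849459807, 0.38424053443131384], 'rotation': [[-0.3508763704686671, -0.8928430622276037, -0.2823420600597275], [-0.9364195124996919, 0.3352119331795791, 0.10368923022112655], [0.002066217939872477, 0.3007727149959676, -0.9536936115217404]]}
```

View pics/v1.png

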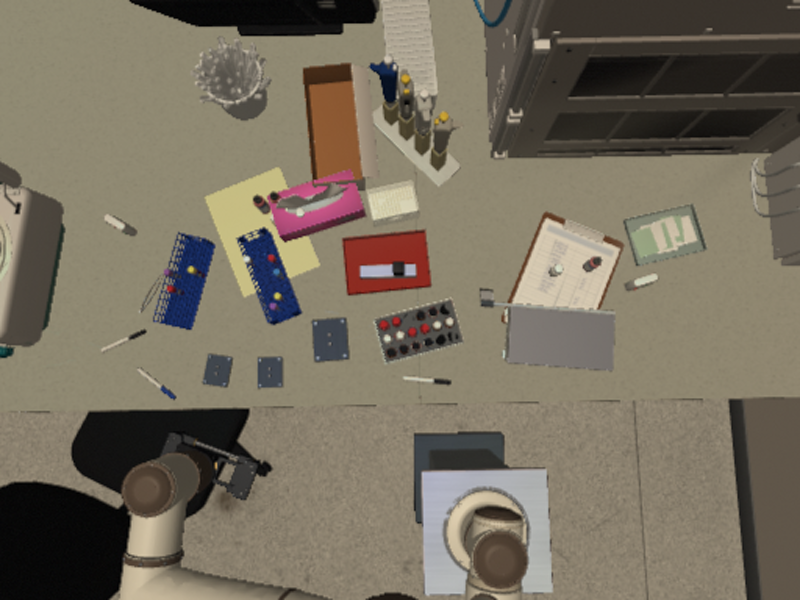

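View pics/v2.png

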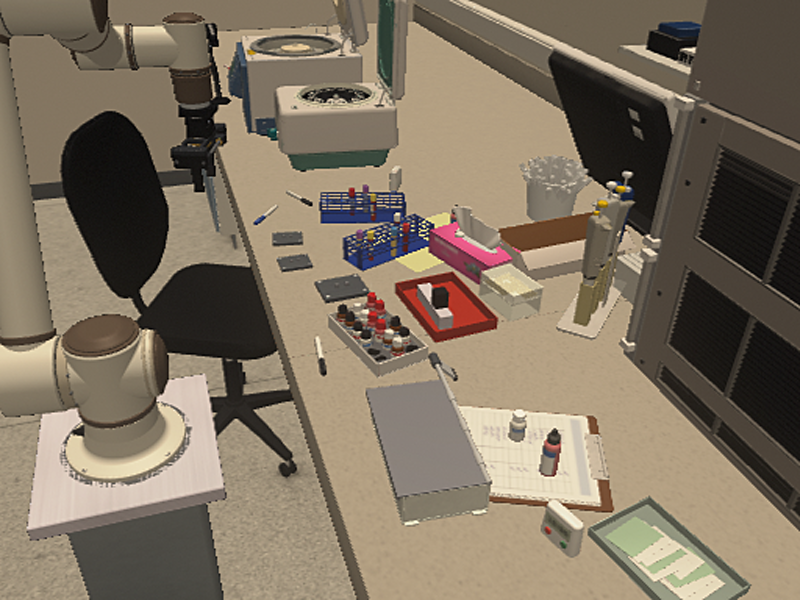

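Top view (800x600): foot-plate candidates are three dark plates at (330,340), (217,370) and (270,372), of which the largest (330,340) is meant. The prop, with its black grip at (399,268), lies in the red tray at (387,263). The rack at (418,330) and the box at (335,120) are not parts of the job. The bin with the grey flap is at (560,338), with its lever at (487,298), which leaves the clipboard with vial and dropper beside it.

Run:
```python
from h import *
t,mt=load('top0'); s,ms=load('side0')
c1=cv2.resize(t[140:250,190:320],None,fx=3,fy=3,interpolation=cv2.INTER_CUBIC)
c2=cv2.resize(t[140:250,285:415],None,fx=3,fy=3,interpolation=cv2.INTER_CUBIC)
c3=cv2.resize(s[160:240,190:320],None,fx=3,fy=3,interpolation=cv2.INTER_CUBIC)
c4=cv2.resize(s[220:340,225:355],None,fx=3,fy=2,interpolation=cv2.INTER_CUBIC)
cv2.imwrite('pics/v3.png',np.vstack([np.hstack([c1,c2]),np.hstack([c3,c4])])[:,:,::-1])
def rect(mask,z,tag,m,amin=60):
    n=cv2.findContours(mask.astype(np.uint8),cv2.RETR_EXTERNAL,cv2.CHAIN_APPROX_NONE)[0]
    for c in n:
        if cv2.contourArea(c)<amin: continue
        b=cv2.boxPoints(cv2.minAreaRect(c)); w=np.array([onz(m,*p,z)[:2] for p in b])
        print(tag,'px',b.mean(0).round(1),'centre',w.mean(0).round(4),'sides',np.linalg.norm(w[0]-w[1]).round(3),np.linalg.norm(w[1]-w[2]).round(3),'ang',np.degrees(np.arctan2(*(w[1]-w[0])[::-1])).round(1))
h=cv2.cvtColor(t,cv2.COLOR_RGB2HSV); H,S,V=[h[:,:,i].astype(int) for i in range(3)]
for p in [(211,218),(358,217),(248,165),(240,173),(255,171),(235,173),(311,190)]: print(p,t[p[1],p[0]],h[p[1],p[0]])
roi=np.zeros(t.shape[:2],bool); roi[195:252,120:235]=1
rect(roi&(V<95)&(S>25)&(H>90)&(H<125),.012,'plate',mt)
rect((S>150)&((H<6)|(H>174))&(V>80)&(np.arange(512)[None]>215)&(np.arange(512)[None]<280)&(np.arange(384)[:,None]<192),.028,'tray',mt)
roi[:]=0;roi[150:185,222:272]=1
rect(roi&(S<60)&(V>120),.034,'prop',mt); rect(roi&(V<45),.074,'grip',mt,20)
roi[:]=0;roi[195:240,318:400]=1
rect(roi&(abs(t[:,:,0].astype(int)-t[:,:,2])<12)&(V>85)&(V<150),.064,'flap',mt)
```

```text
(211, 218) [61 67 74] [106  45  74]
(358, 217) [124 118 113] [ 14  23 124]
(248, 165) [141  43  33] [  3 195 141]
(240, 173) [177 179 198] [117  27 198]
(255, 171) [45 43 40] [18 28 45]
(235, 173) [177 179 198] [117  27 198]
(311, 190) [139 132 120] [ 19  35 139]
plate px [172. 238.] centre [0.407  0.5469] sides 0.057 0.072 ang -91.1
plate px [138.7 236.9] centre [0.4142 0.6813] sides 0.071 0.06 ang -8.0
plate px [210.8 217. ] centre [0.4886 0.3905] sides 0.086 0.103 ang -86.7
plate px [181.  199.8] centre [0.5613 0.5122] sides 0.086 0.038 ang -69.7
tray px [246.9 167.8] centre [0.6858 0.2407] sides 0.218 0.149 ang -85.2
prop px [241.  172.5] centre [0.6652 0.2645] sides 0.081 0.029 ang -91.2
flap px [358.7 215.5] centre [ 0.479  -0.1949] sides 0.144 0.264 ang -6.5
```

View pics/v3.png

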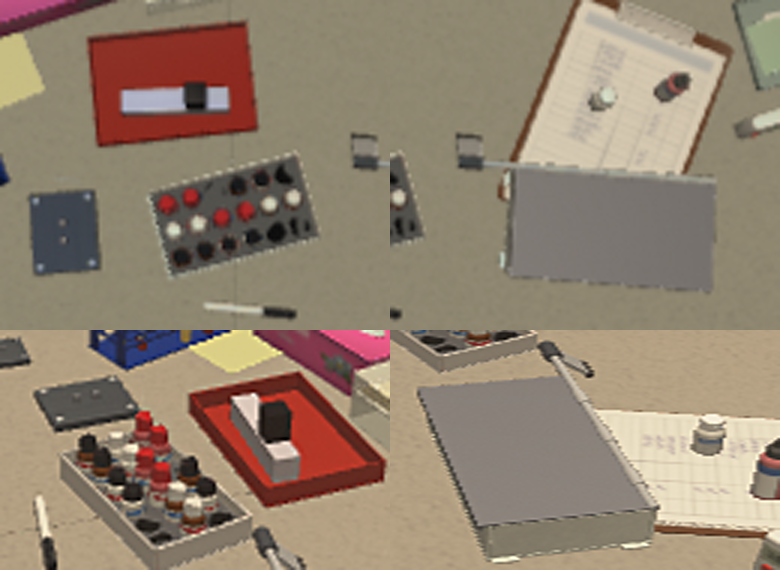

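Crop confirms the plate with studs at v3 (64,222), the prop grip (195,96) and the bin lever (470,150). Going over the prop.

Request:
{"name": "jog_arm", "arguments": {"rows": [[[0.0446, 0.0145, 0, 0], [0.0446, 0.0145, 0, 0], [0.0446, 0.0145, 0, 0], [0.0446, 0.0145, 0, 0], [0.0446, 0.0145, 0, 0], [0.0446, 0.0145, 0, 0], [0.0446, 0.0145, 0, 0], [0.0446, 0.0145, 0, 0], [0.0446, 0.0145, 0, 0], [0.0446, 0.0145, 0, 0], [0.0446, 0.0145, 0, 0], [0.0446, 0.0145, 0, 0], [0, 0, 0, 0.176], [0, 0, 0, 0.176], [0, 0, 0, 0.176], [0, 0, 0, 0.176], [0, 0, 0, 0.176], [0, 0, 0, 0.176], [0, 0, 0, 0.176], [0, 0, 0, 0]]], "claw": 1}}

```text
time_s: 2.65
tcp_pos: [0.6591, 0.2349, 0.2917]
ee_rot: [[-0.017, -1.0, -0.001], [-1.0, 0.017, -0.0], [0.0, 0.001, -1.0]]
wrist_force: [1.0, -0.7, 0.4]
gripper_width: 1.002
gripper_force: 0.0
```

Run:
```python
from h import *
np.set_printoptions(precision=4,suppress=True)
s=sense();print(s['time_s'],s['tcp_pos'],s['joints'],s['ee_rot'])
im,m=grab('wrist','w1'); t,mt=grab('top','top1')
cv2.imwrite('pics/v4.png',np.hstack([im,cv2.resize(t[140:240,200:400],None,fx=1,fy=1) if 0 else im[:, :0]])[:,:,::-1])
h=cv2.cvtColor(im,cv2.COLOR_RGB2HSV);H,S,V=[h[:,:,i].astype(int) for i in range(3)]
for nm,mask,z in(('grip',(V<60),.074),('body',(S<60)&(V>120),.034),('red',(S>150)&((H<6)|(H>174)),.028)):
    for c in cv2.findContours(mask.astype(np.uint8),0,1)[0]:
        if cv2.contourArea(c)<400: continue
        b=cv2.boxPoints(cv2.minAreaRect(c));w=np.array([onz(m,*p,z)[:2] for p in b]);print(nm,b.round(0).tolist(),w.mean(0),np.linalg.norm(w[0]-w[1]),np.linalg.norm(w[1]-w[2]),w.round(3).tolist())
```

```text
2.65 [0.6591 0.2349 0.2917] [ 32.8177  29.5055  12.448   -0.0093 -72.9969 -33.7875] [[-0.017  -0.9999 -0.0009]
 [-0.9999  0.017  -0.0004]
 [ 0.0004  0.0009 -1.    ]]
grip [[-0.0, 228.0], [511.0, 228.0], [511.0, 383.0], [0.0, 383.0]] [0.6662 0.3969] 0.5467282432042421 0.22116687470742738 [[0.937, 0.285], [0.391, 0.294], [0.343, 0.51], [0.994, 0.498]]
grip [[239.0, 133.0], [270.0, 133.0], [270.0, 165.0], [239.0, 165.0]] [0.6633 0.2047] 0.03019991616725172 0.03184113294416794 [[0.678, 0.189], [0.648, 0.189], [0.648, 0.221], [0.679, 0.22]]
grip [[427.0, 141.0], [433.0, 119.0], [466.0, 128.0], [460.0, 149.0]] [0.4757 0.1934] 0.020913371705964162 0.03396542980933688 [[0.494, 0.199], [0.491, 0.179], [0.458, 0.187], [0.46, 0.208]]
grip [[354.0, 80.0], [385.0, 80.0], [385.0, 103.0], [354.0, 103.0]] [0.5543 0.1523] 0.028784473668084107 0.0207118627562491 [[0.57, 0.142], [0.541, 0.142], [0.539, 0.163], [0.568, 0.162]]
grip [[429.0, 60.0], [454.0, 60.0], [454.0, 82.0], [429.0, 82.0]] [0.4895 0.1354] 0.02281377909762307 0.01928568260980036 [[0.502, 0.126], [0.48, 0.126], [0.476, 0.145], [0.5, 0.1
[... 2116 characters left out ...]
, [394.0, 166.0]] [0.5195 0.2189] 0.023858436034502037 0.03395904270776746 [[0.538, 0.227], [0.535, 0.203], [0.502, 0.211], [0.504, 0.235]]
red [[395.0, 103.0], [429.0, 103.0], [429.0, 124.0], [395.0, 124.0]] [0.4902 0.1764] 0.0370179499885012 0.022736682010006216 [[0.51, 0.165], [0.473, 0.165], [0.47, 0.188], [0.508, 0.187]]
red [[388.0, 70.0], [422.0, 63.0], [427.0, 89.0], [393.0, 96.0]] [0.4997 0.1408] 0.0351605293351576 0.027835908817530886 [[0.521, 0.131], [0.487, 0.125], [0.478, 0.151], [0.513, 0.157]]
red [[152.0, 79.0], [291.0, 64.0], [311.0, 249.0], [172.0, 265.0]] [0.6911 0.2396] 0.14847006041527777 0.21897670474358535 [[0.772, 0.136], [0.624, 0.123], [0.596, 0.34], [0.773, 0.359]]
```

View pics/v4.png

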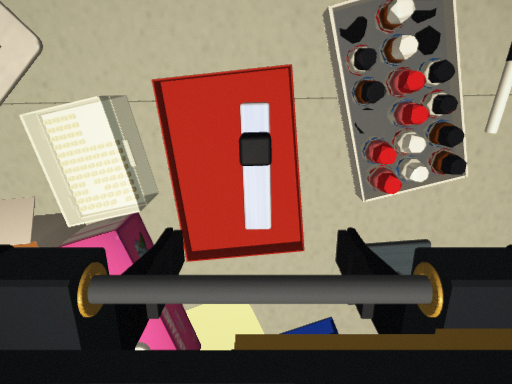

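The wrist view shows the prop grip at (255,149), its body spanning rows 103-228, and the tray around it. Both sizes match at the stated heights.

Request:
{"name": "jog_arm", "arguments": {"rows": [[[0.0145, -0.0025, 0, 0], [0.0145, -0.0025, 0, 0], [0, 0, 0.0231, 0], [0, 0, 0.0231, 0], [0, 0, 0.0231, 0], [0, 0, 0.0231, 0], [0, 0, 0.0231, 0], [0, 0, 0.0231, 0], [0, 0, 0.0231, 0], [0, 0, 0.0231, 0], [0, 0, 0, 0], [0, 0, 0, 0]]], "claw": 0.6}}

```text
time_s: 4.25
tcp_pos: [0.6644, 0.2055, 0.1086]
ee_rot: [[-0.019, -1.0, 0.002], [-1.0, 0.019, 0.0], [-0.0, -0.002, -1.0]]
wrist_force: [-0.7, -0.2, 1.2]
gripper_width: 0.596
gripper_force: 0.0
```

Request:
{"name": "jog_arm", "arguments": {"rows": [[[0, 0, 0, 0], [0, 0, 0, 0], [0, 0, 0, 0], [0, 0, 0, 0], [0, 0, 0, 0], [0, 0, 0, 0]]], "claw": 0}}

```text
time_s: 5.0
tcp_pos: [0.6637, 0.206, 0.1081]
ee_rot: [[-0.019, -1.0, 0.0], [-1.0, 0.019, 0.0], [-0.0, -0.0, -1.0]]
wrist_force: [-1.5, -0.3, 4.5]
gripper_width: 0.366
gripper_force: 29.7
```

Request:
{"name": "jog_arm", "arguments": {"rows": [[[0, 0, 0.0, 0], [0, 0, -0.0228, 0], [0, 0, -0.0228, 0], [0, 0, -0.0228, 0], [0, 0, -0.0228, 0], [0.0313, -0.0096, -0.0228, 0], [0.0313, -0.0096, -0.0228, 0], [0.0313, -0.0096, -0.0228, 0], [0.0313, -0.0096, -0.0228, 0], [0, 0, 0, -0.164], [0, 0, 0, -0.164], [0, 0, 0, -0.164], [0, 0, 0, -0.164], [0, 0, 0, -0.164], [0, 0, 0, -0.164], [0, 0, 0, -0.164], [0, 0, 0, -0.164], [0, 0, 0, -0.164], [0, 0, 0, 0], [0, 0, 0, 0]]]}}

```text
time_s: 7.5
tcp_pos: [0.6996, 0.08, 0.2886]
ee_rot: [[0.993, -0.116, -0.002], [-0.116, -0.993, -0.0], [-0.002, 0.0, -1.0]]
wrist_force: [-0.7, 0.4, -3.1]
gripper_width: 0.363
gripper_force: 29.7
```

Run:
```python
from h import *
np.set_printoptions(precision=4,suppress=True)
s=sense();print(s['time_s'],s['tcp_pos'],s['joints'],s['gripper_width'])
im,m=grab('wrist','w2'); t,mt=grab('top','top2'); sd,ms=grab('side','side2')
cv2.imwrite('pics/v5.png',np.vstack([np.hstack([im,cv2.resize(t[170:260,300:416],(256,199))[:, :].repeat(1,0) if 0 else cv2.copyMakeBorder(cv2.resize(t[175:265,300:410],(275,225)),0,159,0,0,cv2.BORDER_CONSTANT)])])[:,:,::-1])
```

```text
7.5 [0.6996 0.08   0.2886] [ 19.6353  30.0642  12.9633  -0.024  -72.9872  63.7095] 0.36289291936402507
```

View pics/v5.png

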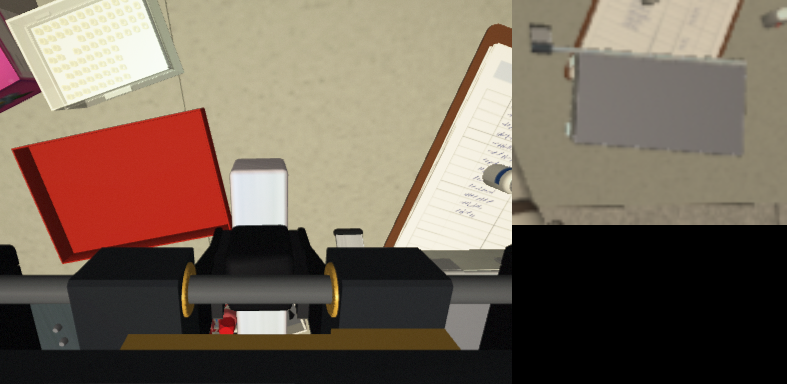

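The lever tip is only partly visible at (349,238), so I'm backing the camera off toward the robot to see lever and hinge.

Request:
{"name": "jog_arm", "arguments": {"rows": [[[-0.043, 0.005, 0, 0], [-0.043, 0.005, 0, 0], [-0.043, 0.005, 0, 0], [0, 0, 0, 0], [0, 0, 0, 0]]]}}

```text
time_s: 8.28
tcp_pos: [0.5703, 0.08, 0.2907]
ee_rot: [[0.994, -0.114, 0.002], [-0.114, -0.994, 0.001], [0.002, -0.001, -1.0]]
wrist_force: [0.2, -0.3, -2.8]
gripper_width: 0.365
gripper_force: 29.9
```

Run:
```python
from h import *
np.set_printoptions(precision=4,suppress=True)
s=sense();print(s['time_s'],s['tcp_pos'],s['ee_rot'][:,0])
im,m=grab('wrist','w3')
print(m)
a=cv2.resize(im[60:290,250:512],(800,702))[:600]
cv2.imwrite('pics/v6.png',a[:,:,::-1])
```

```text
8.275 [0.5703 0.08   0.2907] [ 0.9935 -0.1136  0.0022]
{'fovy': 62.58281067387701, 'cx': 259.67712800916246, 'cy': 191.64665374209343, 'eye': [0.6524973542057699, 0.06948989828683415, 0.38385910731300527], 'rotation': [[-0.11420320338914525, -0.9480867376961749, -0.29679819093161913], [-0.9934570973966267, 0.10875002523709235, 0.034877322764242484], [-0.0007899164049902982, 0.2988393712608099, -0.9543030997626053]]}
```

View pics/v6.png

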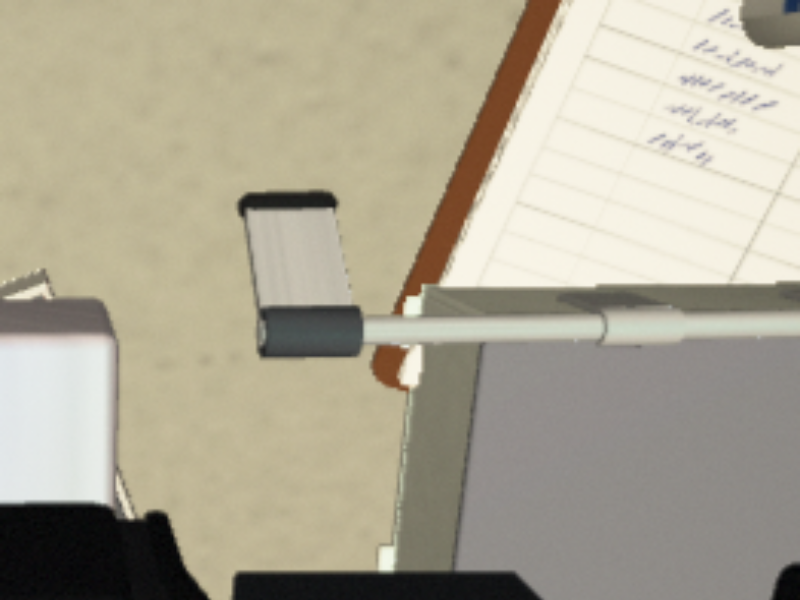

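The wrist crop shows the hub on the shaft at (312,332), the rubber tip at (288,203) and the shaft running right to (780,325).

Run:
```python
from h import *
np.set_printoptions(precision=4,suppress=True)
im,m=load('w3'); k=.3276
P=lambda x,y,z: onz(m,250+x*k,60+y*k,z)
hub=P(312,332,.064); hl=P(262,332,.064); hr=P(362,332,.064); sh=P(780,325,.064); tip=P(288,204,.026)
print(hub,hl,hr,np.linalg.norm(hl-hr),sh,tip)
d=(hub-sh)[:2]; print('bin y dir deg',np.degrees(np.arctan2(d[1],d[0])))
for yaw in (-5.5,-6.5,-7.5,np.degrees(np.arctan2(d[1],d[0]))-90):
  c,s_=np.cos(np.radians(yaw)),np.sin(np.radians(yaw)); X=np.array([c,s_]);Y=np.array([-s_,c])
  print(yaw,'tip-hub in bin',(tip-hub)[:2]@X,(tip-hub)[:2]@Y,'origin',hub[:2]-.066*X-.190*Y,'place grip',hub[:2]+(.102-.026)*X)
# flap edges in top0 for yaw, and check of hub height by top view
t,mt=load('top0'); g=cv2.cvtColor(t,cv2.COLOR_RGB2GRAY).astype(float)
pts=[]
for u in range(335,385):
  col=g[225:240,u]; e=np.abs(np.diff(col)); i=e.argmax(); pts.append((u+.0,225+i+.5))
pts=np.array(pts); vx,vy,x0,y0=cv2.fitLine(pts.astype(np.float32),cv2.DIST_HUBER,0,.01,.01).ravel()
a=onz(mt,x0-20*vx,y0-20*vy,.066);b=onz(mt,x0+20*vx,y0+20*vy,.066);print('front edge',a,b,np.degrees(np.arctan2(*(a-b)[1::-1]))-90)
print('hub in top', proj(mt,hub),'tip',proj(mt,tip),'side',proj(load('side0')[1],hub))
```

```text
[ 0.5668 -0.017   0.064 ] [ 0.5687 -0.0001  0.064 ] [ 0.5649 -0.0339  0.064 ] 0.03397278025083108 [ 0.5511 -0.1746  0.064 ] [ 0.6057 -0.0199  0.026 ]
bin y dir deg 84.3324027234301
-5.5 tip-hub in bin 0.03899405157253785 0.0008670172984085173 origin [ 0.4829 -0.1998] place grip [ 0.6424 -0.0243]
-6.5 tip-hub in bin 0.03897298105133144 0.0015474252841548026 origin [ 0.4797 -0.1983] place grip [ 0.6423 -0.0256]
-7.5 tip-hub in bin 0.03894003898255705 0.0022273619091692878 origin [ 0.4766 -0.1968] place grip [ 0.6421 -0.0269]
-5.667597276569893 tip-hub in bin 0.03899134861949283 0.0009810758740564415 origin [ 0.4823 -0.1996] place grip [ 0.6424 -0.0245]
front edge [ 0.4145 -0.0948  0.066 ] [ 0.3983 -0.2484  0.066 ] -6.014957541210038
hub in top [312.2794 194.0917] tip [311.3697 185.8805] side [278.6769 231.4883]
```

Request:
{"name": "jog_arm", "arguments": {"rows": [[[0.0346, 0.019, 0, 0], [0.0346, 0.019, 0, 0], [0.0346, 0.019, 0, 0], [0.0346, 0.019, 0, 0], [0.0346, 0.019, 0, 0], [0, 0, 0, -0.013], [0, 0, 0.0228, 0], [0, 0, 0.0228, 0], [0, 0, 0.0228, 0], [0, 0, 0.0228, 0], [0, 0, 0.0228, 0], [0, 0, 0.0228, 0], [0, 0, 0.0228, 0], [0, 0, 0.0228, 0], [0, 0, 0, 0], [0, 0, 0, 0], [0, 0, 0, 0]]]}}

```text
time_s: 10.45
tcp_pos: [0.7311, -0.0342, 0.1081]
ee_rot: [[0.995, -0.101, 0.001], [-0.101, -0.995, 0.0], [0.001, -0.0, -1.0]]
wrist_force: [-0.1, -0.3, -3.3]
gripper_width: 0.364
gripper_force: 30.0
```

Request:
{"name": "jog_arm", "arguments": {"rows": [[[-0.0074, 0, 0, 0], [-0.0074, 0, 0, 0], [-0.0074, 0, 0, 0], [-0.0074, 0, 0, 0], [-0.0074, 0, 0, 0], [-0.0074, 0, 0, 0], [-0.0074, 0, 0, 0], [-0.0074, 0, 0, 0], [-0.0074, 0, 0, 0], [-0.0074, 0, 0, 0], [-0.0074, 0, 0, 0], [-0.0074, 0, 0, 0], [0, 0, 0, 0], [0, 0, 0, 0], [0, 0, 0, 0]]]}}

```text
time_s: 12.32
tcp_pos: [0.6422, -0.0254, 0.1069]
ee_rot: [[0.995, -0.101, -0.001], [-0.101, -0.995, -0.0], [-0.001, 0.0, -1.0]]
wrist_force: [0.7, -0.1, -5.8]
gripper_width: 0.364
gripper_force: 30.0
```

Run:
```python
from h import *
t,mt=grab('top','top4'); sd,ms=grab('side','side4')
cv2.imwrite('pics/v7.png',np.hstack([cv2.resize(t[150:260,290:420],(520,440)),cv2.resize(sd[220:350,225:325],(280,364)).copy() if 0 else cv2.copyMakeBorder(cv2.resize(sd[190:350,230:330],(275,440)),0,0,0,0,cv2.BORDER_CONSTANT)])[:,:,::-1])
```

```text
(no output)
```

View pics/v7.png

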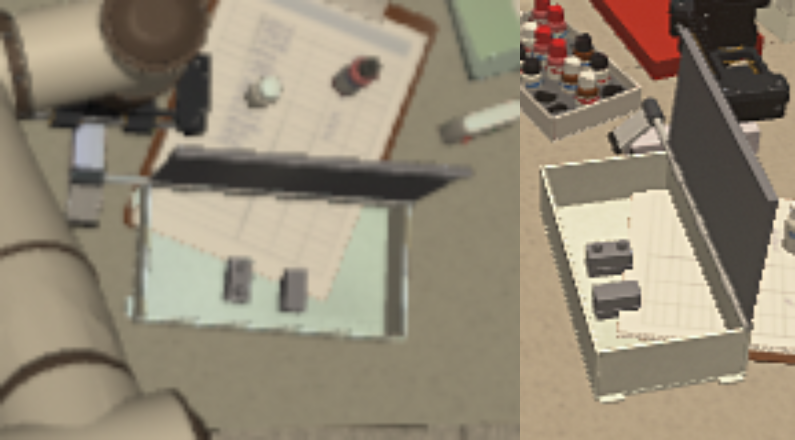

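The top view shows the flap upright with two blocks in the bin: a studded riser at (237,280) and the smooth cap at (293,290). Setting the prop down and releasing it.

Request:
{"name": "jog_arm", "arguments": {"rows": [[[0, 0, 0.0012, 0], [0, 0, 0, 0], [0, 0, 0, 0]]]}}

```text
time_s: 12.8
tcp_pos: [0.6429, -0.0254, 0.1065]
ee_rot: [[0.995, -0.101, 0.001], [-0.101, -0.995, -0.0], [0.001, -0.0, -1.0]]
wrist_force: [1.6, -0.0, -4.1]
gripper_width: 0.368
gripper_force: 30.0
```

Request:
{"name": "jog_arm", "arguments": {"rows": [[[0, 0, 0, 0], [0, 0, 0, 0], [0, 0, 0, 0], [0, 0, -0.005, 0], [0, 0, -0.01, 0], [0, 0, -0.025, 0], [0, 0, -0.025, 0], [0, 0, -0.025, 0], [0, 0, -0.025, 0], [0, 0, -0.025, 0], [0, 0, -0.025, 0], [0, 0, -0.025, 0], [0, 0, 0, 0]]], "claw": 0.6}}

```text
time_s: 14.42
tcp_pos: [0.6434, -0.0253, 0.2996]
ee_rot: [[0.995, -0.1, 0.006], [-0.1, -0.995, 0.001], [0.006, -0.001, -1.0]]
wrist_force: [0.3, 0.5, -0.0]
gripper_width: 0.601
gripper_force: 0.0
```

Request:
{"name": "jog_arm", "arguments": {"rows": [[[0, 0, 0, 0.1745], [0, 0, 0, 0.1745], [0, 0, 0, 0.1745], [0, 0, 0, 0.1745], [0, 0, 0, 0.1745], [0, 0, 0, 0.1745], [0, 0, 0, 0.1745], [0, 0, 0, 0.1745], [0, 0, 0, 0.1745], [0, 0, 0, 0.1745], [0, 0, 0, 0.1745], [0, 0, 0, 0.1745], [0, 0, 0, 0.1745], [0, 0, 0, 0.1745], [0, 0, 0, 0.1745], [0, 0, 0, 0.1745], [0, 0, 0, 0.1745], [0, 0, 0, 0.1745], [0, 0, 0, 0], [0, 0, 0, 0]]]}}

```text
time_s: 16.92
tcp_pos: [0.6423, -0.0254, 0.2958]
ee_rot: [[-0.995, 0.098, -0.001], [0.098, 0.995, -0.0], [0.001, -0.0, -1.0]]
wrist_force: [0.2, -0.6, -0.2]
gripper_width: 0.598
gripper_force: 0.0
```

Request:
{"name": "jog_arm", "arguments": {"rows": [[[0.027, -0.0358, 0, 0], [0.027, -0.0358, 0, 0], [0.027, -0.0358, 0, 0], [0.027, -0.0358, 0, 0], [0.027, -0.0358, 0, 0], [0, 0, 0, 0], [0, 0, 0, 0]]]}}

```text
time_s: 17.8
tcp_pos: [0.4905, -0.19, 0.2964]
ee_rot: [[-0.995, 0.099, 0.001], [0.099, 0.995, -0.0], [-0.001, 0.0, -1.0]]
wrist_force: [0.2, -0.2, -0.6]
gripper_width: 0.598
gripper_force: 0.0
```

Run:
```python
from h import *
np.set_printoptions(precision=4,suppress=True)
s=sense();print(s['time_s'],s['tcp_pos'],s['ee_rot'][:,0],s['joints'])
im,m=grab('wrist','w5'); t,mt=grab('top','top5'); sd,ms=grab('side','side5')
cv2.imwrite('pics/v8.png',np.hstack([im,cv2.resize(t[150:246,290:354],(256,384))])[:,:,::-1])
```

```text
17.8 [ 0.4905 -0.19    0.2964] [-0.9951  0.0993 -0.0008] [ -3.4841  12.1949 -12.9971  -0.0028 -64.7643 -92.2142]
```

View pics/v8.png

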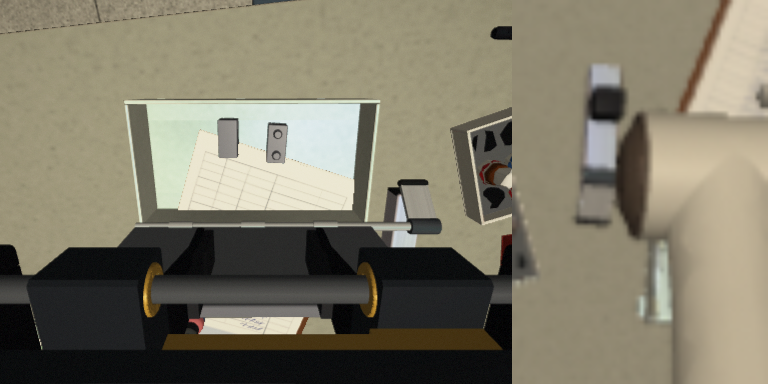

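The wrist view shows the cap at (228,138), the riser with studs at (277,142), and the prop holding the lever by itself at (400,215). Measuring the blocks.

```bash
cat > blk.py <<'E'
from h import *
np.set_printoptions(precision=4,suppress=True)
def blocks(im,m,roi,z=.030,show=None):
    u0,v0,u1,v1=roi; k=6
    c=cv2.resize(im[v0:v1,u0:u1],None,fx=k,fy=k,interpolation=cv2.INTER_CUBIC)
    V=cv2.cvtColor(c,cv2.COLOR_RGB2HSV)[:,:,2]
    mask=cv2.morphologyEx((V<150).astype(np.uint8),cv2.MORPH_OPEN,np.ones((9,9)))
    if show: cv2.imwrite('pics/%s.png'%show,c[:,:,::-1])
    for q in cv2.findContours(mask,0,1)[0]:
        if cv2.contourArea(q)<8000: continue
        b=cv2.boxPoints(cv2.minAreaRect(q)); b=(b+.5)/k-.5+[u0,v0]
        w=np.array([onz(m,*p,z)[:2] for p in b]); e=[w[1]-w[0],w[2]-w[1]]; L=max(e,key=np.linalg.norm)
        L=L*np.sign(L[0]); print('px',b.mean(0),'ctr',w.mean(0),'sides',[np.linalg.norm(x) for x in e],'yaw',np.degrees(np.arctan2(L[1],L[0])))
E
python3 - <<'E'
from blk import *
im,m=load('w5'); blocks(im,m,(200,108,310,172),show='c1')
E
```

```text
px [227.9397 137.2779] ctr [ 0.4533 -0.2233] sides [np.float64(0.023423905269427364), np.float64(0.04487400271449146)] yaw -5.486973908385715
```

View pics/c1.png

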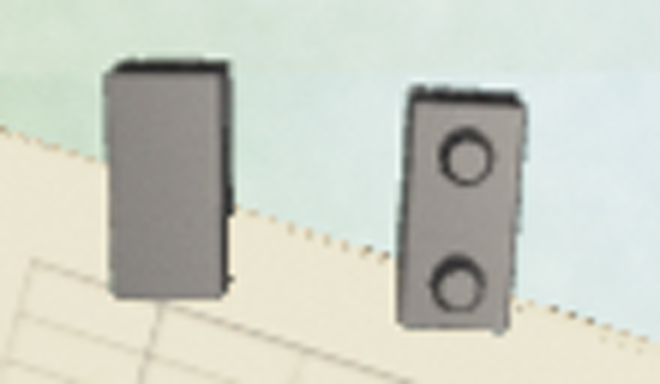

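In the crop, the cap's top face has corners (108,72), (228,74), (222,297), (112,298). The riser's are (412,102), (523,104), (506,328), (399,325).

Run:
```python
from blk import *
im,m=load('w5'); s=sense()
P=lambda x,y,z:onz(m,200+(x+.5)/6-.5,108+(y+.5)/6-.5,z)[:2]
R=s['ee_rot']
for n,C in(('cap',[(108,72),(228,74),(222,297),(112,298)]),('riser',[(412,102),(523,104),(506,328),(399,325)])):
    w=np.array([P(*c,.030) for c in C]); ax=(w[0]+w[1]-w[2]-w[3])/2; ax*=np.sign(ax[0])
    c=w.mean(0); d=np.r_[c-s['tcp_pos'][:2],0]
    print(n,c,'len',np.linalg.norm(ax),'wid',np.linalg.norm(w[1]+w[2]-w[0]-w[3])/2,'yaw',np.degrees(np.arctan2(ax[1],ax[0])),'tool d',R.T@d)
a,b=P(468,158,.038),P(459,285,.038); print('studs',a,b,(a+b)/2,np.linalg.norm(a-b),'yaw',np.degrees(np.arctan2(*(b-a)[::-1])))
```

```text
cap [ 0.4545 -0.224 ] len 0.04224266809055842 wid 0.02169817175550213 yaw -7.751236457849332 tool d [ 0.0329 -0.0381 -0.    ]
riser [ 0.4655 -0.1695] len 0.042479412388395504 wid 0.020686932399209653 yaw -8.667387313414684 tool d [0.0273 0.0172 0.    ]
studs [ 0.4536 -0.1674] [ 0.477  -0.1711] [ 0.4653 -0.1693] 0.023650388167934872 yaw -8.846734479853101
```

Request:
{"name": "jog_arm", "arguments": {"rows": [[[0.0136, 0.0086, 0, 0.026], [0.0136, 0.0086, 0, 0.026], [0, 0, 0.0227, 0], [0, 0, 0.0227, 0], [0, 0, 0.0227, 0], [0, 0, 0.0227, 0], [0, 0, 0.0227, 0], [0, 0, 0.0227, 0], [0, 0, 0, 0], [0, 0, 0, 0]]], "claw": 0.5}}

```text
time_s: 19.2
tcp_pos: [0.4662, -0.1695, 0.1607]
ee_rot: [[-0.989, 0.15, 0.001], [0.15, 0.989, -0.0], [-0.001, -0.0, -1.0]]
wrist_force: [-0.5, -0.2, -0.1]
gripper_width: 0.504
gripper_force: 0.0
```

Run:
```python
from blk import *
s=sense();print(s['time_s'],s['tcp_pos'],s['ee_rot'][:,0],s['wrist_force'])
im,m=grab('wrist','w6')
k=4;c=cv2.resize(im[150:280,180:380],None,fx=k,fy=k,interpolation=cv2.INTER_CUBIC)
cv2.imwrite('pics/v9.png',c[:,:,::-1])
```

```text
19.2 [ 0.4662 -0.1695  0.1607] [-0.9886  0.1504 -0.0012] [-0.4933 -0.195  -0.0807]
```

View pics/v9.png

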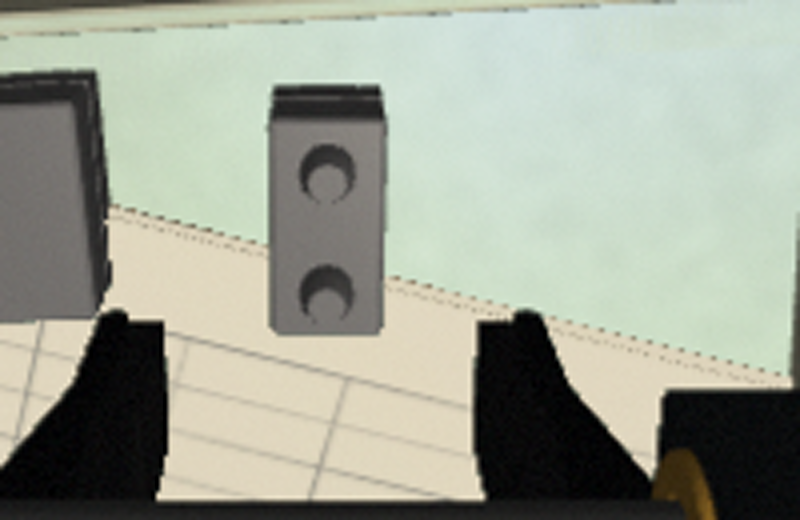

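The riser is squarely aligned: its top-face corners are at crop (270,122), (383,120), (381,333), (273,333), with stud tops at (327,183) and (326,304).

Run:
```python
from blk import *
im,m=load('w6'); m5=load('w5')[1]; s=sense();R=s['ee_rot']
px=lambda x,y:(180+(x+.5)/4-.5,150+(y+.5)/4-.5)
P=lambda x,y,z:onz(m,*px(x,y),z)
C=np.array([P(*c,.030) for c in [(270,122),(383,120),(381,333),(273,333)]])
print('top',C.mean(0),np.linalg.norm(C[0]-C[3]),np.linalg.norm(C[0]-C[1]))
st=[P(327,183,.038),P(326,304,.038)]; print('studs',np.mean(st,0),np.linalg.norm(st[0]-st[1]))
print('tool d',R.T@(C.mean(0)-s['tcp_pos']),R.T@(np.mean(st,0)-s['tcp_pos']))
# two view heights
q=lambda x,y:(200+(x+.5)/6-.5,108+(y+.5)/6-.5)
for a,b in(((412,102),(270,122)),((523,104),(383,120)),((506,328),(381,333)),((399,325),(273,333))): print(tri((m5,*q(*a)),(m,*px(*b))))
```

```text
top [ 0.4659 -0.1693  0.03  ] 0.042354050499169425 0.020729229641413344
studs [ 0.4658 -0.1694  0.038 ] 0.02359968746234624
tool d [0.0006 0.0002 0.131 ] [0.0007 0.0002 0.123 ]
[ 0.4434 -0.1765  0.0304]
[ 0.4456 -0.1561  0.0323]
[ 0.4875 -0.1623  0.032 ]
[ 0.4852 -0.1829  0.0303]
```

Request:
{"name": "jog_arm", "arguments": {"rows": [[[0.0006, 0, 0.0205, 0], [0, 0, 0.0205, 0], [0, 0, 0.0205, 0], [0, 0, 0.0205, 0], [0, 0, 0.0017, 0], [0, 0, 0, 0]]]}}

```text
time_s: 20.0
tcp_pos: [0.4655, -0.1697, 0.0773]
ee_rot: [[-0.989, 0.151, 0.002], [0.151, 0.989, -0.0], [-0.002, 0.0, -1.0]]
wrist_force: [0.7, -0.2, 0.2]
gripper_width: 0.499
gripper_force: 0.0
```

Request:
{"name": "jog_arm", "arguments": {"rows": [[[0, 0, 0, 0], [0, 0, 0, 0], [0, 0, 0, 0], [0, 0, 0, 0], [0, 0, 0, 0], [0, 0, 0, 0], [0, 0, 0, 0]]], "claw": 0}}

```text
time_s: 20.88
tcp_pos: [0.4649, -0.1697, 0.0768]
ee_rot: [[-0.988, 0.151, 0.001], [0.151, 0.988, -0.0], [-0.001, -0.0, -1.0]]
wrist_force: [-0.8, 0.4, 5.1]
gripper_width: 0.252
gripper_force: 30.0
```

Request:
{"name": "jog_arm", "arguments": {"rows": [[[0, 0, -0.01, 0], [0, 0, -0.03, 0], [0, 0, -0.03, 0], [0, 0, -0.03, 0], [0, 0, -0.03, 0], [0, 0, -0.03, 0], [0, 0, -0.03, 0], [0, 0, -0.03, 0], [0.0051, 0.0464, 0, 0], [0.0051, 0.0464, 0, 0], [0.0051, 0.0464, 0, 0], [0.0051, 0.0464, 0, 0], [0.0051, 0.0464, 0, 0], [0.0051, 0.0464, 0, 0], [0.0051, 0.0464, 0, 0], [0.0051, 0.0464, 0, 0], [0.0051, 0.0464, 0, 0], [0.0051, 0.0464, 0, 0], [0.0051, 0.0464, 0, 0], [0.0051, 0.0464, 0, 0]]]}}

```text
time_s: 23.38
tcp_pos: [0.4883, 0.3912, 0.2963]
ee_rot: [[-0.988, 0.152, -0.001], [0.152, 0.988, -0.0], [0.0, -0.0, -1.0]]
wrist_force: [-0.0, -0.3, -0.8]
gripper_width: 0.251
gripper_force: 30.0
```

Request:
{"name": "jog_arm", "arguments": {"rows": [[[0, 0, 0, -0.105], [0, 0, 0, -0.105], [0, 0, 0, 0], [0, 0, 0, 0]]]}}

```text
time_s: 23.88
tcp_pos: [0.4885, 0.3897, 0.2964]
ee_rot: [[-0.998, -0.056, -0.0], [-0.056, 0.998, -0.0], [0.0, -0.0, -1.0]]
wrist_force: [-0.0, 0.1, -0.2]
gripper_width: 0.253
gripper_force: 30.0
```

Run:
```python
from blk import *
s=sense();print(s['time_s'],s['tcp_pos'],s['ee_rot'],s['wrist_force'],s['gripper_width'])
im,m=grab('wrist','w7'); t,mt=grab('top','top7')
k=4;c=cv2.resize(im[130:280,170:370],None,fx=k,fy=k,interpolation=cv2.INTER_CUBIC)
cv2.imwrite('pics/v10.png',c[:,:,::-1])
```

```text
23.875 [0.4885 0.3897 0.2964] [[-0.9984 -0.056  -0.0002]
 [-0.056   0.9984 -0.0001]
 [ 0.0002 -0.0001 -1.    ]] [-0.0424  0.0626 -0.2015] 0.25309910802921426
```

View pics/v10.png

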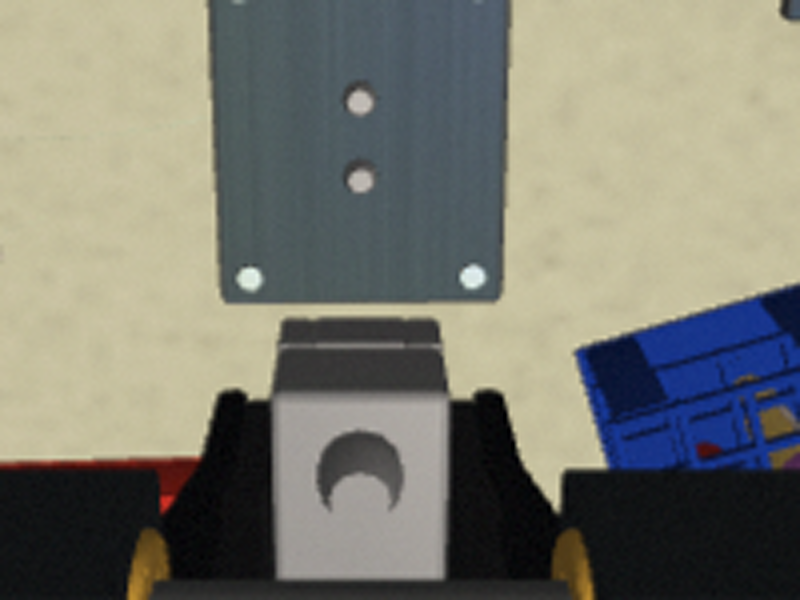

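The view shows the plate studs at crop (360,101) and (360,180). The held riser's front top edge is at row 393 from columns 272 to 450, with its stud at about (360,500).

Run:
```python
from blk import *
im,m=load('w7'); s=sense();R=s['ee_rot'];T=s['tcp_pos']
P=lambda x,y,z:R.T@(onz(m,170+(x+.5)/4-.5,130+(y+.5)/4-.5,z)-T)
W=lambda x,y,z:onz(m,170+(x+.5)/4-.5,130+(y+.5)/4-.5,z)
a,b=P(360,101,.020),P(360,180,.020);print('plate studs tool',a,b,'mid',(a+b)/2,'sp',np.linalg.norm(a-b),'turn',np.degrees(np.arctan2((a-b)[1],(a-b)[0])), 'world',(W(360,101,.02)+W(360,180,.02))/2)
for p in [(212,0),(222,300),(500,300),(510,0)]: print('plate edge',P(*p,.012))
zt=T[2]-.0468
print('front edge',P(272,393,zt),P(450,393,zt),'stud base',P(360,473,zt),'stud top',P(361,503,zt+.008))
g=cv2.cvtColor(im,cv2.COLOR_RGB2GRAY).astype(float)
# subpixel blobs of plate studs
for (u,v) in((259.5,154.8),(259.5,174.5)):
    u0,v0=int(u)-5,int(v)-5; w=g[v0:v0+11,u0:u0+11]; w=np.clip(w-120,0,None); yy,xx=np.mgrid[v0:v0+11,u0:u0+11]; uc,vc=(w*xx).sum()/w.sum(),(w*yy).sum()/w.sum(); print(uc,vc,R.T@(onz(m,uc,vc,.020)-T))
```

```text
plate studs tool [ 0.0126 -0.0011  0.2765] [-0.0115 -0.0011  0.2765] mid [ 0.0006 -0.0011  0.2765] sp 0.0240761792781719 turn 0.06391081648072192 world [0.488  0.3886 0.02  ]
plate edge [ 0.0413 -0.0447  0.2845]
plate edge [-0.0527 -0.0449  0.2845]
plate edge [-0.0528  0.0432  0.2845]
plate edge [0.0412 0.0432 0.2845]
front edge [ 0.0211 -0.0116  0.0468] [0.0211 0.0098 0.0468] stud base [ 0.0104 -0.001   0.0468] stud top [ 0.0107 -0.0009  0.0388]
259.56077170418007 155.2057877813505 [ 0.0122 -0.0012  0.2765]
259.7524235645041 174.90156599552571 [-0.0118 -0.001   0.2765]
```

Request:
{"name": "jog_arm", "arguments": {"rows": [[[0.0014, 0, 0.022, 0], [0, 0, 0.022, 0], [0, 0, 0.022, 0], [0, 0, 0.022, 0], [0, 0, 0, 0], [0, 0, 0, 0], [0, 0, 0, 0]]]}}

```text
time_s: 24.85
tcp_pos: [0.4876, 0.3902, 0.2097]
ee_rot: [[-0.998, -0.058, 0.002], [-0.058, 0.998, 0.002], [-0.002, 0.002, -1.0]]
wrist_force: [0.4, 0.1, -0.8]
gripper_width: 0.251
gripper_force: 30.0
```

```bash
cat > studs.py <<'E'
from blk import *
def studs(im,m,z,T,R,guess,thr=120,r=7):
    g=cv2.cvtColor(im,cv2.COLOR_RGB2GRAY).astype(float); out=[]
    for p in guess:
        u,v=proj(m,T+R@np.array([p[0],p[1],T[2]-z])); u0,v0=int(round(u))-r,int(round(v))-r; n=2*r+1
        w=np.clip(g[v0:v0+n,u0:u0+n]-thr,0,None); yy,xx=np.mgrid[v0:v0+n,u0:u0+n]
        uc,vc=(w*xx).sum()/w.sum(),(w*yy).sum()/w.sum(); q=R.T@(onz(m,uc,vc,z)-T); out.append(q); print((u,v),(uc,vc),q)
    print('mid',np.mean(out,0),'turn rad',np.arctan2(*(out[0]-out[1])[1::-1]))
E
python3 - <<'E'
from studs import *
s=sense();im,m=grab('wrist','w8'); T,R=s['tcp_pos'],s['ee_rot'];print(T,R[:,0],s['time_s'])
studs(im,m,.020,T,R,[(.012,-.001),(-.012,-.001)])
g=cv2.cvtColor(im,cv2.COLOR_RGB2GRAY)
print(g[216,225:295]); print(g[240,225:295]); print(g[185:260,240])
E
```

```text
[0.4876 0.3902 0.2097] [-0.9983 -0.0577 -0.0018] 24.85
(np.float64(259.629942332955), np.float64(173.2469062239815)) (np.float64(258.45472344591286), np.float64(173.70386686245718)) [ 0.0116 -0.0021  0.1897]
(np.float64(259.6450370124526), np.float64(197.93422457089005)) (np.float64(258.7145534041224), np.float64(198.39787632729545)) [-0.0125 -0.0019  0.1898]
mid [-0.0004 -0.002   0.1897] turn rad -0.008491108118168932
[ 79  77  79  80  84  84  84  85  81  82  82  81  80  80  77 112 121 103
  97  96  96  99 100  96 113 116 116 116 119 119 119 120 119 118 118 120
 119 119 122 120 120 121 120 123 121 121  86  91  96  99  99  97 100 122
 129  96  83  84  82  81  82  80  84  84  84  83  81  86  83  83]
[  9   8  11  11  11  11  14  12  17  13  11  13  27 103 131 150 153 151
 154 152 155 154 153 155 153 156 157 119  73  55  53  52  56  58  60  60
  63  62  60  62  59  69 110 153 159 160 162 163 161 163 163 161 163 162
 163 148 134  54  15  14  18  15  12  14  13   5   5   5   8   9]
[ 80  80  81  83  81  81  78  79  81  79  82  81  81  80  79  80  81  78
  79  82  81  83  81  81  82  66  56  58  56  56  60 112  84  55  53  52
  53  51  53  52  52  51  64 100 122 141 153 152 152 151 151 152 149 153
 152 150 151 150 149 150 148 149 146 148 148 147 147 146 146 145 141 144
 144 144 142]
```

Request:
{"name": "jog_arm", "arguments": {"rows": [[[0, 0, 0, -0.005], [0, 0, 0, 0], [0, 0, 0, 0], [0, 0, 0, 0]]]}}

```text
time_s: 25.4
tcp_pos: [0.4872, 0.3899, 0.2083]
ee_rot: [[-0.998, -0.063, -0.0], [-0.063, 0.998, -0.0], [0.0, -0.0, -1.0]]
wrist_force: [-0.6, 0.3, -1.6]
gripper_width: 0.253
gripper_force: 30.0
```

Run:
```python
from studs import *
L=[]
for i in range(5):
    s=sense();T,R=s['tcp_pos'],s['ee_rot'];L.append(np.r_[T,R[:2,0]]);im,m=grab('wrist','w9')
    studs(im,m,.020,T,R,[(.012,-.001),(-.012,-.001)])
print(np.array(L)); print(np.mean(L,0))
```

```text
(np.float64(259.63874865654066), np.float64(173.6284293949021)) (np.float64(259.3156602847325), np.float64(174.88512518409425)) [ 0.0108 -0.0013  0.1883]
(np.float64(259.6540028236005), np.float64(198.41664288682318)) (np.float64(259.35489949748745), np.float64(199.62060301507537)) [-0.0132 -0.0013  0.1883]
mid [-0.0012 -0.0013  0.1883] turn rad -0.0006333728023457536
(np.float64(259.645225697444), np.float64(173.62554505449864)) (np.float64(259.31633663366335), np.float64(174.8910891089109)) [ 0.0108 -0.0013  0.1883]
(np.float64(259.6602446515452), np.float64(198.41536173926826)) (np.float64(259.3562421185372), np.float64(199.60592686002522)) [-0.0132 -0.0013  0.1883]
mid [-0.0012 -0.0013  0.1883] turn rad -0.0006645371315371492
(np.float64(259.64683493747776), np.float64(173.64065616246552)) (np.float64(259.3011391778108), np.float64(174.87964338781575)) [ 0.0108 -0.0013  0.1883]
(np.float64(259.66045512022225), np.float64(198.43040930955226)) (np.float64(259.3474415666456), np.float64(199.61781427668984)) [-0.0132 -0.0013  0.1883]
mid [-0.0012 -0.0013  0.1883] turn rad -0.00095263
[... 304 characters left out ...]
0.0013  0.1883]
mid [-0.0012 -0.0013  0.1883] turn rad -0.00119209553926484
(np.float64(259.6378347149978), np.float64(173.6588501688886)) (np.float64(259.3014778325123), np.float64(174.8753694581281)) [ 0.0108 -0.0013  0.1883]
(np.float64(259.65269160119226), np.float64(198.4476059561147)) (np.float64(259.3522443890274), np.float64(199.60785536159602)) [-0.0132 -0.0013  0.1883]
mid [-0.0012 -0.0013  0.1883] turn rad -0.001088519573429225
[[ 0.4872  0.3899  0.2083 -0.998  -0.0628]
 [ 0.4872  0.3899  0.2083 -0.998  -0.0628]
 [ 0.4872  0.3898  0.2083 -0.998  -0.0627]
 [ 0.4872  0.3899  0.2083 -0.998  -0.0628]
 [ 0.4872  0.3899  0.2083 -0.998  -0.0627]]
[ 0.4872  0.3899  0.2083 -0.998  -0.0628]
```

Request:
{"name": "jog_arm", "arguments": {"rows": [[[0, -0.0003, 0.025, 0], [0, 0, 0.025, 0], [0, 0, 0.025, 0], [0, 0, 0.025, 0], [0, 0, 0.01, 0], [0, 0, 0.002, 0], [0, 0, 0, 0], [0, 0, 0, 0], [0, 0, 0, 0]]]}}

```text
time_s: 26.78
tcp_pos: [0.4874, 0.3898, 0.0971]
ee_rot: [[-0.998, -0.063, 0.001], [-0.063, 0.998, 0.001], [-0.001, 0.001, -1.0]]
wrist_force: [-0.8, -0.7, -0.5]
gripper_width: 0.249
gripper_force: 30.0
```

Request:
{"name": "jog_arm", "arguments": {"rows": [[[0, 0, 0.0015, 0], [0, 0, 0.0015, 0], [0, 0, 0.0015, 0], [0, 0, 0.0015, 0], [0, 0, 0.0, 0], [0, 0, 0, 0]]]}}

```text
time_s: 27.52
tcp_pos: [0.4872, 0.3896, 0.0903]
ee_rot: [[-0.998, -0.063, -0.0], [-0.063, 0.998, -0.0], [0.0, -0.0, -1.0]]
wrist_force: [-0.6, -0.1, -0.8]
gripper_width: 0.248
gripper_force: 30.0
```

Request:
{"name": "jog_arm", "arguments": {"rows": [[[0, 0, 0.0015, 0], [0, 0, 0.0015, 0], [0, 0, 0.0015, 0], [0, 0, 0.0015, 0], [0, 0, 0.001, 0], [0, 0, 0, 0], [0, 0, 0, 0]]]}}

```text
time_s: 28.4
tcp_pos: [0.4872, 0.3895, 0.0848]
ee_rot: [[-0.998, -0.063, 0.0], [-0.063, 0.998, -0.0], [-0.0, -0.0, -1.0]]
wrist_force: [-3.8, -1.7, 7.0]
gripper_width: 0.251
gripper_force: 30.0
```

Request:
{"name": "jog_arm", "arguments": {"rows": [[[0, 0, 0.001, 0], [0, 0, 0.0005, 0], [0, 0, 0, 0], [0, 0, 0, 0]]]}}

```text
time_s: 28.9
tcp_pos: [0.4872, 0.3896, 0.0848]
ee_rot: [[-0.998, -0.064, 0.001], [-0.064, 0.998, -0.0], [-0.001, -0.0, -1.0]]
wrist_force: [-4.9, -1.9, 13.9]
gripper_width: 0.251
gripper_force: 30.0
```

Request:
{"name": "jog_arm", "arguments": {"rows": [[[0, 0, 0, 0], [0, 0, 0, 0], [0, 0, 0, 0], [0, 0, 0, 0], [0, 0, -0.01, 0], [0, 0, -0.025, 0], [0, 0, -0.03, 0], [0, 0, -0.03, 0], [0, 0, -0.03, 0], [0, 0, -0.03, 0], [0, 0, -0.03, 0], [0, 0, -0.03, 0], [0, 0, 0, 0], [0, 0, 0, 0]]], "claw": 0.5}}

```text
time_s: 30.65
tcp_pos: [0.4866, 0.3888, 0.2958]
ee_rot: [[-0.998, -0.062, -0.002], [-0.062, 0.998, -0.002], [0.002, -0.001, -1.0]]
wrist_force: [-0.2, 0.3, -0.6]
gripper_width: 0.499
gripper_force: 0.0
```

Run:
```python
from studs import *
s=sense();T,R=s['tcp_pos'],s['ee_rot'];im,m=grab('wrist','w10');print(T,R[:,0],s['time_s'])
studs(im,m,.046,T,R,[(.011,-.001),(-.013,-.001)])
cv2.imwrite('pics/v11.png',np.hstack([cv2.resize(im[100:280,190:340],(400,480)),cv2.resize(capture('top')[150:240,300:375],(400,480))])[:,:,::-1])
```

```text
[0.4866 0.3888 0.2958] [-0.9981 -0.0623  0.0022] 30.65
(np.float64(259.6418603267588), np.float64(160.74625729102044)) (np.float64(260.1895744680851), np.float64(161.2395744680851)) [ 0.0104 -0.0004  0.2499]
(np.float64(259.6548097571466), np.float64(181.6882292480788)) (np.float64(260.1468587434974), np.float64(181.6482593037215)) [-0.0129 -0.0004  0.2498]
mid [-0.0013 -0.0004  0.2498] turn rad 0.00214753441363773
```

View pics/v11.png

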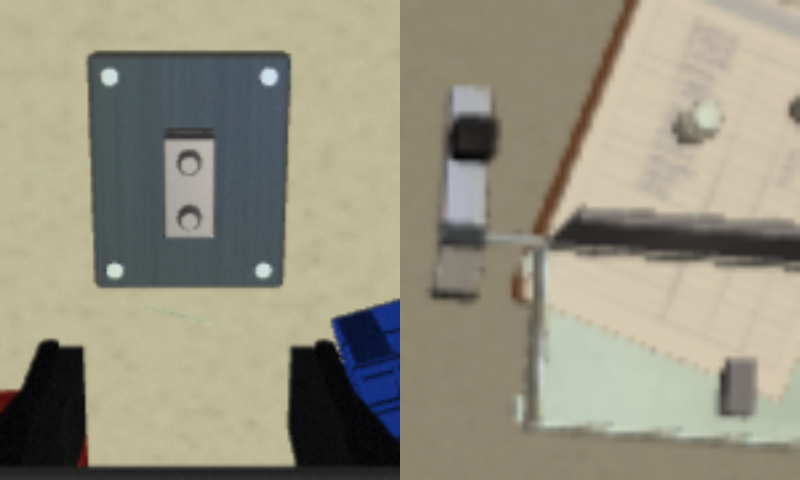

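The riser sits square on the plate at (189,190) in the left panel, and in the right panel the prop still holds the flap. Now the cap.

Request:
{"name": "jog_arm", "arguments": {"rows": [[[0.0055, -0.0469, 0, 0], [0.0055, -0.0469, 0, 0], [0.0055, -0.0469, 0, 0], [0.0055, -0.0469, 0, 0], [0.0055, -0.0469, 0, 0], [0.0055, -0.0469, 0, 0], [0.0055, -0.0469, 0, 0], [0.0055, -0.0469, 0, 0], [0.0055, -0.0469, 0, 0], [0.0055, -0.0469, 0, 0], [0.0055, -0.0469, 0, 0], [0.0055, -0.0469, 0, 0], [0.0055, -0.0469, 0, 0], [0, 0, 0, 0.099], [0, 0, 0, 0.099], [0, 0, 0.034, 0], [0, 0, 0.034, 0], [0, 0, 0.034, 0], [0, 0, 0.034, 0], [0, 0, 0, 0]]]}}

```text
time_s: 33.25
tcp_pos: [0.452, -0.2231, 0.1579]
ee_rot: [[-0.991, 0.135, -0.008], [0.135, 0.991, 0.002], [0.008, 0.0, -1.0]]
wrist_force: [0.1, 0.6, 0.3]
gripper_width: 0.498
gripper_force: 0.0
```

Request:
{"name": "jog_arm", "arguments": {"rows": [[[0, 0, 0, 0], [0, 0, 0, 0], [0, 0, 0, 0]]]}}

```text
time_s: 33.62
tcp_pos: [0.4546, -0.2235, 0.162]
ee_rot: [[-0.991, 0.135, 0.002], [0.135, 0.991, -0.0], [-0.002, -0.0, -1.0]]
wrist_force: [0.8, 0.0, -0.2]
gripper_width: 0.499
gripper_force: 0.0
```

Run:
```python
from blk import *
s=sense();T,R=s['tcp_pos'],s['ee_rot'];im,m=grab('wrist','w11');print(T,R[:,0],s['time_s'])
cv2.imwrite('pics/v12.png',cv2.resize(im[150:280,180:380],None,fx=4,fy=4,interpolation=cv2.INTER_CUBIC)[:,:,::-1])
```

```text
[ 0.4546 -0.2235  0.162 ] [-0.9909  0.1347 -0.0023] 33.625
```

View pics/v12.png

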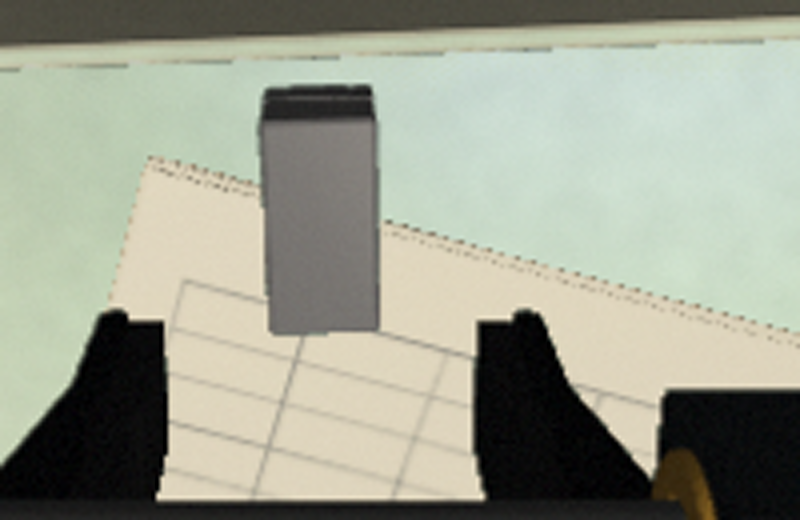

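The cap's top face has corners (262,122), (376,120), (379,330), (271,333), almost centred between the pads. Gripping it.

Request:
{"name": "jog_arm", "arguments": {"rows": [[[0, 0, 0.0205, -0.025], [0, 0, 0.0205, 0], [0, 0, 0.0205, 0], [0, 0, 0.0205, 0], [0, 0, 0.003, 0], [0, 0, 0, 0], [0, 0, 0, 0]]]}}

```text
time_s: 34.55
tcp_pos: [0.4547, -0.2235, 0.0768]
ee_rot: [[-0.994, 0.11, 0.002], [0.11, 0.994, -0.0], [-0.002, -0.0, -1.0]]
wrist_force: [0.4, 0.3, -0.1]
gripper_width: 0.499
gripper_force: 0.0
```

Request:
{"name": "jog_arm", "arguments": {"rows": [[[0, 0, 0, 0], [0, 0, 0, 0], [0, 0, 0, 0], [0, 0, 0, 0], [0, 0, 0, 0], [0, 0, 0, 0], [0, 0, 0, 0]]], "claw": 0}}

```text
time_s: 35.42
tcp_pos: [0.4542, -0.2234, 0.076]
ee_rot: [[-0.994, 0.11, 0.0], [0.11, 0.994, -0.0], [-0.0, -0.0, -1.0]]
wrist_force: [-0.3, -0.6, 3.4]
gripper_width: 0.246
gripper_force: 30.0
```

Request:
{"name": "jog_arm", "arguments": {"rows": [[[0, 0, -0.01, 0], [0, 0, -0.035, 0], [0, 0, -0.035, 0], [0, 0, -0.035, 0], [0, 0, -0.035, 0], [0, 0, -0.035, 0], [0, 0, -0.035, 0], [0.0027, 0.0472, 0, 0], [0.0027, 0.0472, 0, 0], [0.0027, 0.0472, 0, 0], [0.0027, 0.0472, 0, 0], [0.0027, 0.0472, 0, 0], [0.0027, 0.0472, 0, 0], [0.0027, 0.0472, 0, 0], [0.0027, 0.0472, 0, 0], [0.0027, 0.0472, 0, 0], [0.0027, 0.0472, 0, 0], [0.0027, 0.0472, 0, 0], [0.0027, 0.0472, 0, 0], [0.0027, 0.0472, 0, 0]]]}}

```text
time_s: 37.92
tcp_pos: [0.4864, 0.3916, 0.296]
ee_rot: [[-0.994, 0.11, -0.0], [0.11, 0.994, -0.0], [0.0, -0.0, -1.0]]
wrist_force: [0.5, -0.4, 0.3]
gripper_width: 0.25
gripper_force: 30.0
```

Request:
{"name": "jog_arm", "arguments": {"rows": [[[0, 0, 0, -0.087], [0, 0, 0, -0.086], [0, 0, 0.02, 0], [0, 0, 0.02, 0], [0, 0, 0, 0], [0, 0, 0, 0], [0, 0, 0, 0], [0, 0, 0, 0]]]}}

```text
time_s: 38.92
tcp_pos: [0.4868, 0.3905, 0.2566]
ee_rot: [[-0.998, -0.063, 0.001], [-0.063, 0.998, 0.001], [-0.001, 0.001, -1.0]]
wrist_force: [0.1, -0.1, -1.1]
gripper_width: 0.252
gripper_force: 30.0
```

Run:
```python
from studs import *
s=sense();T,R=s['tcp_pos'],s['ee_rot'];im,m=grab('wrist','w12');print(T,R[:,0],s['time_s'],s['gripper_width'])
studs(im,m,.046,T,R,[(.012,-.001),(-.012,-.001)],thr=150 if 0 else 120)
cv2.imwrite('pics/v13.png',cv2.resize(im[130:280,170:370],None,fx=4,fy=4,interpolation=cv2.INTER_CUBIC)[:,:,::-1])
```

```text
[0.4868 0.3905 0.2566] [-0.998  -0.0627 -0.0009] 38.925 0.2515406788429046
(np.float64(259.6423275480119), np.float64(168.0135842706376)) (np.float64(260.87433969930925), np.float64(168.3657049979683)) [0.0116 0.0002 0.2106]
(np.float64(259.6558211994027), np.float64(191.27188557488506)) (np.float64(260.818093972702), np.float64(191.3100616016427)) [-0.012   0.0002  0.2106]
mid [-0.0002  0.0002  0.2106] turn rad 0.0017823749527826273
```

View pics/v13.png

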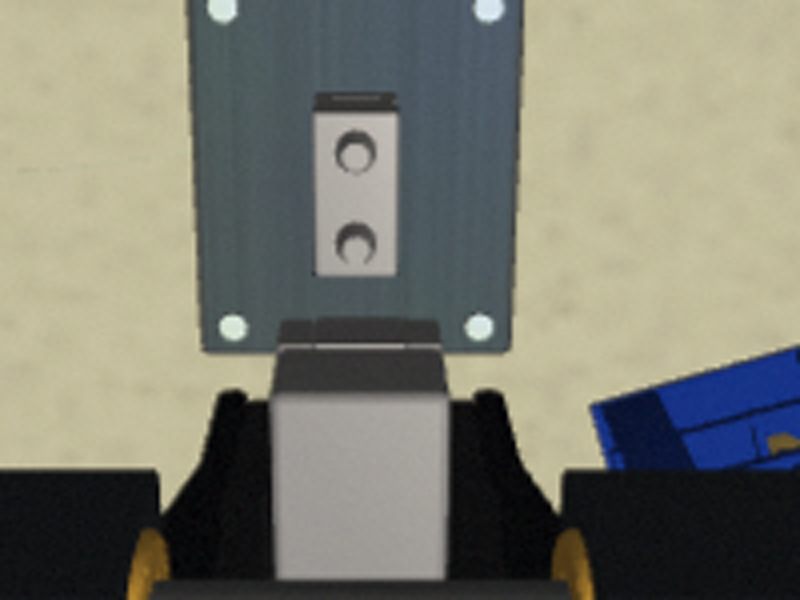

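The held cap's front edge is at row 393, columns 272-449. Below it, the seated riser's top face spans rows 111-276 and columns 314-398.

Run:
```python
from studs import *
im,m=load('w12'); s=sense();R=s['ee_rot'];T=s['tcp_pos']; g=cv2.cvtColor(im,cv2.COLOR_RGB2GRAY).astype(float)
P=lambda x,y,z:R.T@(onz(m,170+(x+.5)/4-.5,130+(y+.5)/4-.5,z)-T)
print('riser face mid',(P(356,111,.038)+P(356,276,.038))/2,'stud discs',(P(355,156.5,.046)+P(356,249,.046))/2)
print('face col edges bottom/top',P(314,276,.038),P(398,276,.038),P(314,111,.038),P(398,111,.038))
print('cap edge',P(272,393,T[2]-.046),P(449,393,T[2]-.046))
c=g[220:236,250:270].mean(1);print(c.round(0)); c=g[152:162,255:262].mean(1);print(c.round()); c=g[190:206,250:256].mean(1);print(c.round())
```

```text
riser face mid [-0.0008 -0.002   0.2185] stud discs [-0.0008 -0.0021  0.2105]
face col edges bottom/top [-0.0226 -0.0129  0.2185] [-0.0226  0.0089  0.2185] [ 0.0209 -0.0124  0.2184] [0.0209 0.0086 0.2185]
cap edge [ 0.0212 -0.0115  0.046 ] [0.0212 0.0097 0.046 ]
[ 53.  53.  53.  53.  54.  54.  54.  60.  96. 122. 143. 161. 163. 162.
 162. 162.]
[ 87.  59.  80.  58.  54.  56. 130. 180. 181. 181.]
[131. 139. 143. 150. 158. 166. 165. 165. 148.  95.  84.  85.  84.  84.
  85.  85.]
```

Request:
{"name": "jog_arm", "arguments": {"rows": [[[-0.0005, -0.001, 0.027, 0], [0, 0, 0.027, 0], [0, 0, 0.027, 0], [0, 0, 0.027, 0], [0, 0, 0.02, 0], [0, 0, 0.005, 0], [0, 0, 0.001, 0], [0, 0, 0, 0], [0, 0, 0, 0]]]}}

```text
time_s: 40.1
tcp_pos: [0.4875, 0.3897, 0.1228]
ee_rot: [[-0.998, -0.063, 0.001], [-0.063, 0.998, 0.001], [-0.001, 0.001, -1.0]]
wrist_force: [-0.0, -0.1, -0.2]
gripper_width: 0.245
gripper_force: 30.0
```

Request:
{"name": "jog_arm", "arguments": {"rows": [[[0, 0, 0.0015, 0], [0, 0, 0.0015, 0], [0, 0, 0.0015, 0], [0, 0, 0.0015, 0], [0, 0, 0.0015, 0], [0, 0, 0, 0], [0, 0, 0, 0]]]}}

```text
time_s: 40.98
tcp_pos: [0.4873, 0.3894, 0.1144]
ee_rot: [[-0.998, -0.063, 0.0], [-0.063, 0.998, -0.0], [-0.0, -0.0, -1.0]]
wrist_force: [-0.6, 0.1, 0.4]
gripper_width: 0.254
gripper_force: 30.0
```

Engaged without force; pressing home (seated TCP z = 0.110).

Request:
{"name": "jog_arm", "arguments": {"rows": [[[0, 0, 0.0015, 0], [0, 0, 0.0015, 0], [0, 0, 0.0015, 0], [0, 0, 0.001, 0], [0, 0, 0.0005, 0], [0, 0, 0, 0], [0, 0, 0, 0]]]}}

```text
time_s: 41.85
tcp_pos: [0.4872, 0.3894, 0.11]
ee_rot: [[-0.998, -0.063, 0.0], [-0.063, 0.998, -0.0], [-0.0, -0.0, -1.0]]
wrist_force: [-4.0, -0.7, 6.8]
gripper_width: 0.253
gripper_force: 30.0
```

Request:
{"name": "jog_arm", "arguments": {"rows": [[[0, 0, 0.001, 0], [0, 0, 0.0005, 0], [0, 0, 0, 0], [0, 0, 0, 0]]]}}

```text
time_s: 42.35
tcp_pos: [0.4873, 0.3894, 0.11]
ee_rot: [[-0.998, -0.064, 0.001], [-0.064, 0.998, -0.0], [-0.001, -0.0, -1.0]]
wrist_force: [-5.5, -2.3, 14.4]
gripper_width: 0.251
gripper_force: 30.0
```

Request:
{"name": "jog_arm", "arguments": {"rows": [[[0, 0, 0, 0], [0, 0, 0, 0], [0, 0, 0, 0], [0, 0, 0, 0], [0, 0, -0.01, 0], [0, 0, -0.025, 0], [0, 0, -0.025, 0], [0, 0, -0.03, 0], [0, 0, -0.03, 0], [0, 0, -0.03, 0], [0, 0, -0.03, 0], [0, 0, 0, 0], [0, 0, 0, 0]]], "claw": 0.6}}

```text
time_s: 43.98
tcp_pos: [0.4869, 0.389, 0.2866]
ee_rot: [[-0.998, -0.062, -0.001], [-0.062, 0.998, -0.0], [0.001, -0.0, -1.0]]
wrist_force: [-1.4, 0.4, -0.7]
gripper_width: 0.6
gripper_force: 0.0
```

Run:
```python
from h import *
s=sense();im,m=grab('wrist','w13');sd,_=grab('side','side13');t,mt=grab('top','top13');print(s['time_s'],s['tcp_pos'])
cv2.imwrite('pics/v14.png',np.hstack([cv2.resize(im[100:280,190:340],(266,320)),cv2.resize(sd[170:210,190:240],(266,320)),cv2.resize(t[140:230,300:375],(266,320))])[:,:,::-1])
```

```text
43.975 [0.48692413 0.38904972 0.28656401]
```

View pics/v14.png

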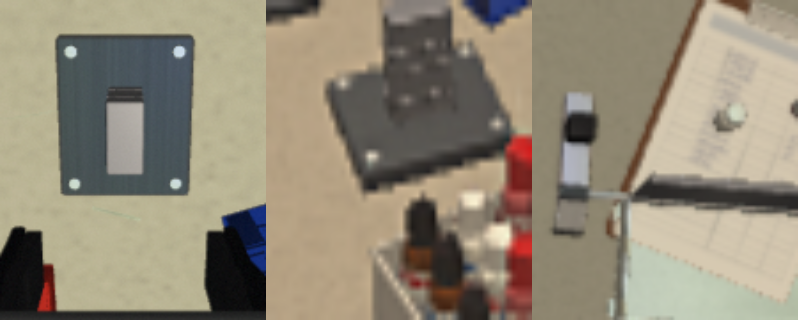

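The left panel shows the stack capped and square at (125,130), and the right panel shows the prop still holding at (580,140). My picture allowance is used up, one over in fact (15 viewed against 14), so from here I work numerically. Going for the prop.

Request:
{"name": "jog_arm", "arguments": {"rows": [[[0, 0, 0, -0.1751], [0, 0, 0, -0.1751], [0, 0, 0, -0.1751], [0, 0, 0, -0.1751], [0, 0, 0, -0.1751], [0, 0, 0, -0.1751], [0, 0, 0, -0.1751], [0, 0, 0, -0.1751], [0, 0, 0, -0.1751], [0, 0, 0, -0.1751], [0, 0, 0, -0.1751], [0, 0, 0, -0.1751], [0, 0, 0, -0.1751], [0, 0, 0, -0.1751], [0, 0, 0, -0.1751], [0, 0, 0, -0.1751], [0, 0, 0, -0.1751]]]}}

```text
time_s: 46.25
tcp_pos: [0.4871, 0.3892, 0.2858]
ee_rot: [[0.995, -0.096, -0.001], [-0.096, -0.995, -0.002], [-0.001, 0.002, -1.0]]
wrist_force: [0.5, -0.4, 0.4]
gripper_width: 0.599
gripper_force: 0.0
```

Request:
{"name": "jog_arm", "arguments": {"rows": [[[0.0196, 0.0397, -0.001, 0], [0.0196, 0.0397, -0.001, 0], [0.0196, 0.0397, -0.001, 0], [0.0196, 0.0397, -0.001, 0], [0.0196, 0.0397, -0.001, 0], [0.0196, 0.0397, 0, 0], [0.0196, 0.0397, 0, 0], [0.0196, 0.0397, 0, 0], [0.0196, 0.0397, 0, 0], [0.0196, 0.0397, 0, 0], [0, 0, 0, 0], [0, 0, 0, 0], [0, 0, 0, 0]]]}}

```text
time_s: 47.88
tcp_pos: [0.6415, -0.0245, 0.2917]
ee_rot: [[0.995, -0.1, -0.0], [-0.1, -0.995, 0.0], [-0.0, -0.0, -1.0]]
wrist_force: [-0.2, -0.1, -0.3]
gripper_width: 0.597
gripper_force: 0.0
```

Run:
```python
from h import *
np.set_printoptions(precision=4,suppress=True)
s=sense();T,R=s['tcp_pos'],s['ee_rot'];im,m=grab('wrist','w14');print(s['time_s'],T,R[:,0])
V=cv2.cvtColor(im,cv2.COLOR_RGB2HSV)[:,:,2]
mask=(V<60).astype(np.uint8); mask[225:]=0
for c in cv2.findContours(mask,0,1)[0]:
    if cv2.contourArea(c)<250: continue
    b=cv2.boxPoints(cv2.minAreaRect(c)); w=np.array([onz(m,*p,.074) for p in b]); print('dark',b.mean(0),w.mean(0),np.linalg.norm(w[0]-w[1]),np.linalg.norm(w[1]-w[2]),'tool',R.T@(w.mean(0)-T))
print(V[60:226:4,258]); print(V[150:170:6,225:295:2])
```

```text
47.875 [ 0.6415 -0.0245  0.2917] [ 0.9949 -0.1005 -0.0005]
dark [260.5 173. ] [ 0.6457 -0.0267  0.074 ] 0.02890300403617979 0.033363208182603944 tool [0.0045 0.0018 0.2177]
dark [120.0593 125.8007] [0.7029 0.1034 0.074 ] 0.007679661784634048 0.12139197669142043 tool [ 0.0484 -0.1334  0.2177]
[160 164 165 166 168 162 162 167 163 166 167 165 168 165 163 165 164 157
 225 225 221 221 222 223  84  12  24  38  36  29  27  29  23 218 217 218
 218 218 218 217 219 219]
[[170 168 166 166 166 163 164 159 162 165 163 204 231 227 225 225 221 221
  220 219 216 209 214 219 181 157 167 165 168 166 166 165 164 162 164]
 [165 168 167 166 166 163 165 168 168 166 163 201 101  86  84  85  83  80
   81  84  80  75  79  82 127 157 170 167 166 164 161 163 166 167 167]
 [165 167 167 166 166 167 166 167 164 168 136   6  11   9  13  11  13   9
   11  10  14  14  10  11  11  39 164 164 165 166 166 169 168 165 167]
 [166 163 163 165 168 166 165 164 164 165  65  28  45  45  41  43  38  37
   35  35  35  32  31  32  25  17 154 166 163 161 164 163 167 168 168]]
```

Request:
{"name": "jog_arm", "arguments": {"rows": [[[0.0018, 0.001, 0.02, 0], [0, 0, 0.0235, 0], [0, 0, 0.0235, 0], [0, 0, 0.0235, 0], [0, 0, 0.0235, 0], [0, 0, 0.0235, 0], [0, 0, 0.0235, 0], [0, 0, 0.0235, 0], [0, 0, 0, 0], [0, 0, 0, 0]]]}}

```text
time_s: 49.18
tcp_pos: [0.6441, -0.0261, 0.1085]
ee_rot: [[0.995, -0.101, 0.002], [-0.101, -0.995, -0.0], [0.002, -0.0, -1.0]]
wrist_force: [-0.1, -0.5, -1.0]
gripper_width: 0.6
gripper_force: 0.0
```

Request:
{"name": "jog_arm", "arguments": {"rows": [[[0, 0, 0, 0], [0, 0, 0, 0], [0, 0, 0, 0], [0, 0, 0, 0], [0, 0, 0, 0], [0, 0, 0, 0]]], "claw": 0}}

```text
time_s: 49.92
tcp_pos: [0.6439, -0.0265, 0.108]
ee_rot: [[0.995, -0.102, 0.001], [-0.102, -0.995, 0.0], [0.001, -0.0, -1.0]]
wrist_force: [-0.9, 2.3, 5.0]
gripper_width: 0.363
gripper_force: 30.0
```

Request:
{"name": "jog_arm", "arguments": {"rows": [[[0.005, 0, 0, 0], [0.0074, 0, -0.0005, 0], [0.0074, 0, -0.0005, 0], [0.0074, 0, 0, 0], [0.0074, 0, 0, 0], [0.0074, 0, 0, 0], [0.0074, 0, 0, 0], [0.0074, 0, 0, 0], [0.0074, 0, 0, 0], [0.0074, 0, 0, 0], [0.0074, 0, 0, 0], [0.0074, 0, 0, 0], [0.0074, 0, 0, 0], [0.0074, 0, 0, 0], [0, 0, 0, 0]]]}}

```text
time_s: 51.8
tcp_pos: [0.7453, -0.0371, 0.1081]
ee_rot: [[0.995, -0.102, 0.002], [-0.102, -0.995, 0.0], [0.002, -0.0, -1.0]]
wrist_force: [0.3, 1.1, -1.5]
gripper_width: 0.364
gripper_force: 30.0
```

Request:
{"name": "jog_arm", "arguments": {"rows": [[[0, 0, -0.01, 0], [0, 0, -0.03, 0], [0, 0, -0.035, 0], [0, 0, -0.035, 0], [0, 0, -0.035, 0], [0, 0, -0.035, 0], [0, 0, 0, 0.165], [0, 0, 0, 0.165], [0, 0, 0, 0.165], [0, 0, 0, 0.165], [0, 0, 0, 0.165], [0, 0, 0, 0.165], [0, 0, 0, 0.165], [0, 0, 0, 0.165], [0, 0, 0, 0.165], [0, 0, 0, 0]]]}}

```text
time_s: 53.8
tcp_pos: [0.7438, -0.037, 0.2884]
ee_rot: [[-0.014, -1.0, -0.0], [-1.0, 0.014, 0.0], [-0.0, 0.0, -1.0]]
wrist_force: [0.4, -0.2, -3.4]
gripper_width: 0.367
gripper_force: 30.0
```

Request:
{"name": "jog_arm", "arguments": {"rows": [[[-0.0413, 0.0108, 0, 0], [-0.0413, 0.0108, 0, 0], [-0.0413, 0.0108, 0, 0], [-0.0413, 0.0108, 0, 0], [-0.0413, 0.0108, 0, 0], [-0.0413, 0.0108, 0, 0], [0, 0, 0.0, 0], [0, 0, 0, 0], [0, 0, 0, 0]]]}}

```text
time_s: 54.92
tcp_pos: [0.6836, 0.2107, 0.2884]
ee_rot: [[-0.017, -1.0, -0.0], [-1.0, 0.017, -0.0], [0.0, 0.0, -1.0]]
wrist_force: [-0.3, 0.4, -2.7]
gripper_width: 0.364
gripper_force: 30.0
```

Run:
```python
from h import *
np.set_printoptions(precision=4,suppress=True)
s=sense();t,mt=grab('top','top15');t0,_=load('top0');sd,ms=grab('side','side15');s0,_=load('side0')
print(s['time_s'],s['tcp_pos'],s['ee_rot'][:,0],s['gripper_width'])
# flap shut? compare bin area to the start in top/side views
d=np.abs(t.astype(int)-t0).max(2)[185:240,305:400]; print('top bin diff>30:',(d>30).sum(),d.size)
d=np.abs(sd.astype(int)-s0).max(2)[230:345,230:350]; print('side bin diff>30:',(d>30).sum(),d.size)
h=cv2.cvtColor(t0,cv2.COLOR_RGB2HSV).astype(int);H,S,V=h[:,:,0],h[:,:,1],h[:,:,2]
mask=((S>150)&((H<6)|(H>174))&(V>80)).astype(np.uint8);mask[192:]=0;mask[:,:215]=0;mask[:,280:]=0
c=max(cv2.findContours(mask,0,1)[0],key=cv2.contourArea);q=cv2.approxPolyDP(cv2.convexHull(c),3,True)[:,0]
print('tray corners',[onz(mt,*p,.028)[:2].round(3).tolist() for p in q])
```

```text
54.925 [0.6836 0.2107 0.2884] [-0.0167 -0.9999  0.0001] 0.3640817189498545
top bin diff>30: 0 5225
side bin diff>30: 0 13800
tray corners [[0.762, 0.14], [0.624, 0.131], [0.612, 0.343], [0.749, 0.346]]
```

The flap is shut exactly as at the start. Lowering the prop into the tray.

Request:
{"name": "jog_arm", "arguments": {"rows": [[[0, 0, 0.0245, 0], [0, 0, 0.0245, 0], [0, 0, 0.0245, 0], [0, 0, 0.0245, 0], [0, 0, 0.0245, 0], [0, 0, 0.0245, 0], [0, 0, 0.0235, 0], [0, 0, 0.0015, 0], [0, 0, 0.0015, 0], [0, 0, 0.0015, 0], [0, 0, 0.0015, 0], [0, 0, 0, 0], [0, 0, 0, 0], [0, 0, 0, 0]]]}}

```text
time_s: 56.78
tcp_pos: [0.6834, 0.2118, 0.112]
ee_rot: [[-0.016, -1.0, 0.0], [-1.0, 0.016, 0.0], [-0.0, -0.0, -1.0]]
wrist_force: [-0.3, -0.6, -3.5]
gripper_width: 0.368
gripper_force: 30.0
```

Request:
{"name": "jog_arm", "arguments": {"rows": [[[0, 0, 0.001, 0], [0, 0, 0.001, 0], [0, 0, 0.001, 0], [0, 0, 0, 0], [0, 0, 0, 0]]]}}

```text
time_s: 57.4
tcp_pos: [0.6835, 0.2118, 0.1105]
ee_rot: [[-0.016, -1.0, 0.001], [-1.0, 0.016, -0.0], [0.0, -0.001, -1.0]]
wrist_force: [-3.0, -0.1, 5.0]
gripper_width: 0.361
gripper_force: 30.0
```

Contact with the tray floor at the expected height; releasing and lifting.

Request:
{"name": "jog_arm", "arguments": {"rows": [[[0, 0, 0, 0], [0, 0, 0, 0], [0, 0, 0, 0], [0, 0, -0.005, 0], [0, 0, -0.015, 0], [0, 0, -0.025, 0], [0, 0, -0.025, 0], [0, 0, -0.03, 0], [0, 0, -0.03, 0], [0, 0, -0.03, 0], [0, 0, -0.03, 0], [0, 0, 0, 0], [0, 0, 0, 0], [0, 0, 0, 0]]], "claw": 0.6}}

```text
time_s: 59.15
tcp_pos: [0.683, 0.2116, 0.2976]
ee_rot: [[-0.016, -1.0, -0.002], [-1.0, 0.016, -0.001], [0.001, 0.002, -1.0]]
wrist_force: [-0.5, 0.1, 0.5]
gripper_width: 0.596
gripper_force: 0.0
```

Run:
```python
from h import *
np.set_printoptions(precision=4,suppress=True)
s=sense();im,m=grab('wrist','w16');t,mt=grab('top','t16');sd,ms=grab('side','s16');print(s['time_s'],s['tcp_pos'],s['wrist_force'],s['gripper_width'])
h=cv2.cvtColor(im,cv2.COLOR_RGB2HSV);V,S=h[:,:,2],h[:,:,1]
for n,mask,z in(('grip',V<60,.076),('body',(S<60)&(V>150),.036)):
    mk=mask.astype(np.uint8);mk[228:]=0;mk[:,:200]=0;mk[:,310:]=0
    for c in cv2.findContours(mk,0,1)[0]:
        if cv2.contourArea(c)<300: continue
        b=cv2.boxPoints(cv2.minAreaRect(c));w=np.array([onz(m,*p,z)[:2] for p in b]);print(n,b.mean(0),w.mean(0),np.linalg.norm(w[0]-w[1]),np.linalg.norm(w[1]-w[2]))
# stack check from the side view: project expected stack corners, compare silhouettes
t0,_=load('top0');s0,_=load('side0')
d=(np.abs(sd.astype(int)-s0).max(2)>30); ys,xs=np.nonzero(d[150:215,185:245]); print('side stack box',xs.min()+185,xs.max()+185,ys.min()+150,ys.max()+150)
c,a=np.array([.4882,.3893]),np.radians(3.6);X=np.array([np.cos(a),np.sin(a)]);Y=np.array([-X[1],X[0]])
q=np.array([proj(ms,[*(c+i*.022*X+j*.011*Y),z]) for i in(-1,1) for j in(-1,1) for z in(.012,.064)]);print('expected',q.min(0),q.max(0))
d=np.abs(t.astype(int)-t0).max(2);print('bin diff',(d[185:240,305:400]>30).sum())
```

```text
59.15 [0.683  0.2116 0.2976] [-0.4677  0.0679  0.5272] 0.5964905749598556
grip [259. 175.] [0.683  0.2089] 0.030334608632532116 0.03390260804517348
body [258.5 209.5] [0.6845 0.2619] 0.029428231468633444 0.04476797139893447
body [258.5 144.5] [0.6831 0.1838] 0.029963538037222147 0.030396423907647463
body [254.5  49. ] [0.6854 0.087 ] 0.10771843910656455 0.09300338729888938
side stack box 212 224 168 183
expected [211.8452 168.3521] [225.5439 185.6174]
bin diff 0
```

The prop stands upright in the tray, the flap is shut, and the stack's height matches what I expected. Handing in.

```bash
python3 -c "
from station import finish_job
print(finish_job())"
```

```text
the job is handed in; nothing more can be done
None
```

The job is handed in, but no verdict came back: the riser and cap (the only two blocks in the bin) are pressed home on the foot plate with the cap on top, the flap is shut, and the prop stands upright in the red tray, all at about 59 s; I viewed 15 pictures, one over the limit of 14.

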